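# Put away the washed reactor fittings

### The job

Put the washed reactor fittings away: set the two flat blanking caps knob up in the wide shallow tray, one in each bay, and stand the two flanged spool pipes upright in the narrow deep tray, one in each bay. Lift the white scraper blade out of its drying rack and press it, same edge down and centred along the jaws, fully home into the sprung clip, then let go of everything.

Things in the scene. Friction and masses are not known exactly. Their poses are not given: they have to be found in the camera images.
- cap_a: Steel blanking cap, a flat disc 70 mm across and 8 mm thick with an upright round knob 22 mm across on its centre (knob top 45 mm above the underside); about 0.2 kg. Stands on the bench knob up. Origin: centre of its underside, z up along the knob. cap_b is the same.
- cap_b: Steel blanking cap, a flat disc 70 mm across and 8 mm thick with an upright round knob 22 mm across on its centre (knob top 45 mm above the underside); about 0.2 kg. Stands on the bench knob up. Origin: centre of its underside, z up along the knob. cap_a is the same.
- spool_a: Steel spool pipe standing on end, 64 mm tall: a 36 mm tube with a flange 50 mm across and 10 mm thick at each end (upper flange 54 to 64 mm above the underside); dark bore on top; about 0.26 kg. Origin: centre of its underside, z up along the pipe. spool_b is the same.
- spool_b: Steel spool pipe standing on end, 64 mm tall: a 36 mm tube with a flange 50 mm across and 10 mm thick at each end (upper flange 54 to 64 mm above the underside); dark bore on top; about 0.26 kg. Origin: centre of its underside, z up along the pipe. spool_a is the same.
- blade: White plastic scraper blade, a plate 110 mm long (its y), 9 mm thick (its x) and 80 mm tall (z), 0.12 kg, standing on its long edge in the slot of the rack with about 50 mm showing above the rack's walls. Both faces alike. Origin: middle of its lower long edge, z up.
- rack: Fixed steel drying rack, base 60 x 124 mm and 6 mm thick, with one slot along its y between two walls whose tops are 30 mm high; holds the blade at the start. The blade's lower edge rests 6 mm above the bench. The slot is 12 mm wide, so the blade lifts straight up. Origin: centre of the underside.
- cap_tray: Fixed wide shallow aluminium tray, 100 (x) x 196 mm (y), walls 16 mm high and 4 mm thick, floor 4 mm thick, parted into two bays in a row along its y: bay centres at y = +48 and -48 mm from the origin, each bay about 92 x 92 mm inside. Origin: centre of the underside.
- spool_tray: Fixed narrow deep aluminium tray, 80 (x) x 156 mm (y), walls 34 mm high and 4 mm thick, floor 4 mm thick, parted into two bays in a row along its y: bay centres at y = +38 and -38 mm from the origin, each bay about 72 x 72 mm inside; the caps do not fit it properly. Origin: centre of the underside.
- clip: Fixed sprung edge clip: grey base 70 (x) x 110 mm (y), 8 mm thick, with two steel jaws 90 mm long along its y, tops 38 mm high; 5 mm apart at rest, flared mouth about 20 mm wide. They part along x as the blade is pressed down between them (about 8 to 20 N), then grip it. Home: blade's lower edge on the base, 8 mm above the bench, length along the clip's y. Origin: centre of underside.
Mind the look-alikes: they are no part of the job. What is shaped like the spool_a but purple or red is not meant. What is shaped like the cap_tray but black is not meant.

How it is judged:
At the end, for the whole second after the job is handed in: Caps knob up and spools upright, each on the floor of its own bay of its tray (within 14 mm of the bay centre along each tray axis, 4 mm in height, 0.1 rad); blade in clip within 4 mm of the base plate, 5 mm across, 15 mm along, 0.12 rad; all at rest (((x of cap_a in the frame of cap_tray between -0.014 and 0.014 m and y of cap_a in the frame of cap_tray between 0.034 and 0.062 m and z of cap_a in the frame of cap_tray between 0 and 0.008 m and angle between each of cap_a, cap_b's own z axis and vertical below 0.1 rad and x of cap_b in the frame of cap_tray between -0.014 and 0.014 m and y of cap_b in the frame of cap_tray between -0.062 and -0.034 m and z of cap_b in the frame of cap_tray between 0 and 0.008 m) or (x of cap_a in the frame of cap_tray between -0.014 and 0.014 m and y of cap_a in the frame of cap_tray between -0.062 and -0.034 m and z of cap_a in the frame of cap_tray between 0 and 0.008 m and angle between each of cap_a, cap_b's own z axis and vertical below 0.1 rad and x of cap_b in the frame of cap_tray between -0.014 and 0.014 m and y of cap_b in the frame of cap_tray between 0.034 and 0.062 m and z of cap_b in the frame of cap_tray between 0 and 0.008 m)) and ((x of spool_a in the frame of spool_tray between -0.014 and 0.014 m and y of spool_a in the frame of spool_tray between 0.024 and 0.052 m and z of spool_a in the frame of spool_tray between 0 and 0.008 m and angle between each of spool_a, spool_b's own z axis and vertical below 0.1 rad and x of spool_b in the frame of spool_tray between -0.014 and 0.014 m and y of spool_b in the frame of spool_tray between -0.052 and -0.024 m and z of spool_b in the frame of spool_tray between 0 and 0.008 m) or (x of spool_a in the frame of spool_tray between -0.014 and 0.014 m and y of spool_a in the frame of spool_tray between -0.052 and -0.024 m and z of spool_a in the frame of spool_tray between 0 and 0.008 m and angle between each of spool_a, spool_b's own z axis and vertical below 0.1 rad and x of spool_b in the frame of spool_tray between -0.014 and 0.014 m and y of spool_b in the frame of spool_tray between 0.024 and 0.052 m and z of spool_b in the frame of spool_tray between 0 and 0.008 m)) and x of blade in the frame of clip between -0.005 and 0.005 m and y of blade in the frame of clip between -0.015 and 0.015 m and z of blade in the frame of clip between 0.004 and 0.012 m and angle between blade's own z axis and vertical below 0.12 rad and angle between the x axis of blade and the x axis of clip, either way round below 0.12 rad and linear speed of each of cap_a, cap_b, spool_a, spool_b, blade below 0.02 m/s and angular speed of each of cap_a, cap_b, spool_a, spool_b, blade below 0.15 rad/s); the robot touches nothing.
It also fails if it takes over 112 s, if anything falls off the work surface, if the arm or the gripper's body presses on something with over 40 N, if the wrist force passes 120 N, or if a joint passes its speed limit or range.

### The arm

A 6-joint arm with a two-finger parallel gripper is mounted at the origin on the work surface. World frame = base frame: x ahead of the robot, y to its left, z up, the work surface at z = 0. Lengths are in m, angles in rad, forces in N, time in s.
With the tool pointing down it reaches from about 0.35 to 0.975 m from the base axis. Payload 4.9 kg.
Tool frame: the origin (TCP) lies midway between the tips of the shut fingers; the grasp point (between the pads) lies 19 mm behind it; x points along the fingers, y is the direction in which the jaws open and shut, and the axes are right-handed (so a half turn about x gives the same grasp; the last joint's range is limited). The gripper opens to 85 mm and grips with 20 to 120 N. Pads are 22 mm wide; open, the fingers measure 114 mm over their backs; the gripper's body (76 mm by 85 mm) begins 54 mm behind the grasp point. The pads swing forward as they close: fully open they stand 13 mm farther back than shut.
Start: joints at [-1.439, 0.053, 1.613, -0, 1.476, -0.119], TCP at [0.155, -0.605, 0.197] pointing down, gripper open.
Joint ranges: [-3.01, 3.01], [-1.01, 2.22], [0.06, 2.58], [-1.02, 4.17], [0.09, 2.62], [-3.14, 3.14]. Speed limits (rad/s): [2.57, 2.57, 3.14, 3.14, 3.14, 3.14].

### API

Orientations are given as a unit quaternion [w, x, y, z].
In Python, from plant import manip gives the robot as it stands.
- The arm moves only by the tool send_rows, never from a script. Its argument "motion" is a list that holds one entry, the list of rows, each a list of 6 numbers: the shift along the world's x, y, z in cm, then the turn, a rotation vector about the world's x, y, z in rad. A call has 1 to 12 rows; each row shifts and turns the commanded pose from where the row before left it; what a row does not reach is not made up. A row lasts 1/12 s, in which the tool goes at most 41.7 mm and 7.16 degrees, less where a joint would pass 70% of its speed; a pose out of reach is approached as far as the arm can. A call with a gripper value outside its range is refused whole. "fingers" is the closure, from 0 (fully open) to 1 (shut), set as the call begins (left out, the last holds). The fingers move at their own pace and stop on an object; the grip force is fixed at half the most. Time passes only in rows, so rows that do not move let the fingers close. It gives the time, the measured TCP pose, the force and the opening at its end, in the units of the state.
- manip.state(): the state, without advancing time (a new reading comes with each control period).
- manip.grab_frame(name): name is "scene" or "top"; returns the picture (384x512x3 uint8, red, green, blue); there is no depth.
- manip.calibration(name): a dict with "mtx" (3x3 intrinsics, pixels), "cam_to_world" (4x4, takes a point from camera to world coordinates). Camera axes: x right, y up, looking along -z (the intrinsics and any distortion apply to the point x, -y, -z); pixel columns grow to the right and rows downward; lengths in m; the calibration is good to about 2 mm. A picture is of the moment at which its call begins. calibration takes no time and is no camera call.
- manip.job_done(): hands the job in, once; it reports no verdict.
Trained networks look in the newest picture that a camera, given by its name, has taken for a name from the list of things; names that differ only in an ending like _2 or _b are one class to them, and where a whole thing is asked for, a point or a joint stands for the part that bears it (a point fixed in the world has none). Each returns a list of dicts, best first, with "confidence" (0 to 1); they miss things now and then, are a little off and sometimes report something else, mostly with a low value. They report only what shows in the picture. A call takes as long as a camera call. They do not tell look-alikes from the thing itself.
- manip.boxes_of(query, camera): "centre" ([x, y, z] in m, in the coordinates of the camera as it stood for that picture, good to about 4 mm: the middle of the surface that is visible of it).
- manip.trace(query, camera): "region" (384x512 bool, what is visible of it).
- manip.landmark_of(query, camera): "centre" ([x, y, z] in m, in the coordinates of the camera as it stood for that picture, good to about 4 mm: a listed point, or the origin of a listed thing).
The state is a dict: "time": time; "joint_pos": joint angles; "joint_vel": joint speeds; "joint_efforts": joint torques, N m; "tool_pos": TCP position; "tool_rot": TCP orientation; "contact_force": force on the tool from outside, world axes, zero at the start; "ft_torque": the same for the moment, N m; "gripper_width": opening from 0.0 (shut) to 1.0 (fully open).
Only numpy, scipy, OpenCV 4.12 (cv2) and the standard library are available. Lean on these libraries where they do the work, as an engineer would, in place of code of your own. Each camera call takes 0.05 s, during which the arm holds its last target.

## Working session

There is one attempt and no reset: what is moved stays moved. The work goes in short steps, Python scripts to look and compute and a tool call to move; the robot and the scene stay as the last step left them, time stands still between calls to the robot, and variables do not carry over. Pictures are saved under pics/ and viewed, and the job is handed in when it is done.

Besides the shell and the picture viewer there is one more tool, called after "Emit:" by a JSON object that holds its "method" and its "body", one argument or row to a line. send_rows: Moves the arm, as the interface text tells. Its arguments: {"type":"object","properties":{"motion":{"type":"array","items":{"type":"array","items":{"type":"array","items":{"type":"number"}}}},"fingers":{"type":"number"}},"required":["motion"]}

```bash
ls; mkdir -p pics
python3 - <<'E'
from plant import manip
import cv2,numpy as np
print(manip.state())
for n in("scene","top"):
    im=manip.grab_frame(n); cv2.imwrite(f"pics/{n}0.png",cv2.resize(im[:,:,::-1],(768,576),interpolation=cv2.INTER_CUBIC))
    print(n,manip.calibration(n))
E
```

```text
pics
{'time': 0.0, 'joint_pos': array([-1.43899563e+00,  5.33640513e-02,  1.61430769e+00, -1.15458423e-05,
        1.47597494e+00, -1.18996160e-01]), 'joint_vel': array([-2.85166176e-04, -2.16491176e-05, -9.21967215e-04,  6.51119212e-04,
        1.52154389e-04, -2.24631335e-04]), 'joint_efforts': array([ 1.38169071e-03, -3.93682766e+01, -3.70176923e+01,  1.68891290e-05,
        6.93491864e-03,  3.23711149e-06]), 'tool_pos': array([ 0.15501751, -0.60475554,  0.19565045]), 'tool_rot': array([-0.08771205, -0.70154539, -0.08916439,  0.70156281]), 'contact_force': array([0.15082944, 0.02982613, 0.33507489]), 'ft_torque': array([-0.00054263, -0.02556954, -0.00082818]), 'gripper_width': 1.0021224966510416}
scene {'mtx': array([[394.22999922,   0.        , 251.90058801],
       [  0.        , 394.22999922, 185.95913444],
       [  0.        ,   0.        ,   1.        ]]), 'cam_to_world': array([[ 0.16478128, -0.57793437,  0.79927404,  1.40406159],
       [ 0.98631327,  0.10128877, -0.13010269, -0.14886293],
       [-0.00576667,  0.80977308,  0.58671483,  0.69555099],
       [ 0.        ,  0.        ,  0.        ,  1.        ]])}
top {'mtx': array([[398.43676553,   0.        , 255.63599042],
       [  0.        , 398.43676553, 188.17968311],
       [  0.        ,   0.        ,   1.        ]]), 'cam_to_world': array([[-2.50325927e-02,  9.95354222e-01, -9.29695740e-02,
         3.96277227e-01],
       [-9.99614630e-01, -2.60384933e-02, -9.62227045e-03,
         3.42474577e-04],
       [-1.19983552e-02,  9.26928760e-02,  9.95622454e-01,
         1.23199301e+00],
       [ 0.00000000e+00,  0.00000000e+00,  0.00000000e+00,
         1.00000000e+00]])}
```

View pics/scene0.png

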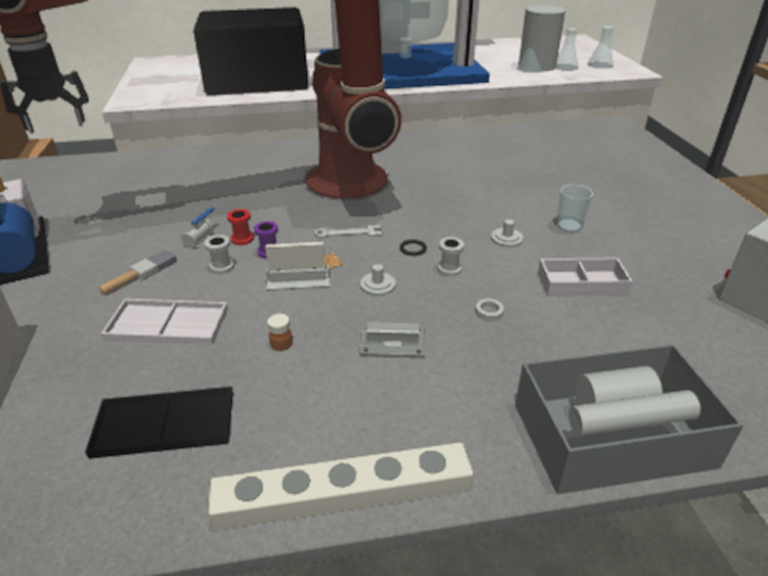

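View pics/top0.png

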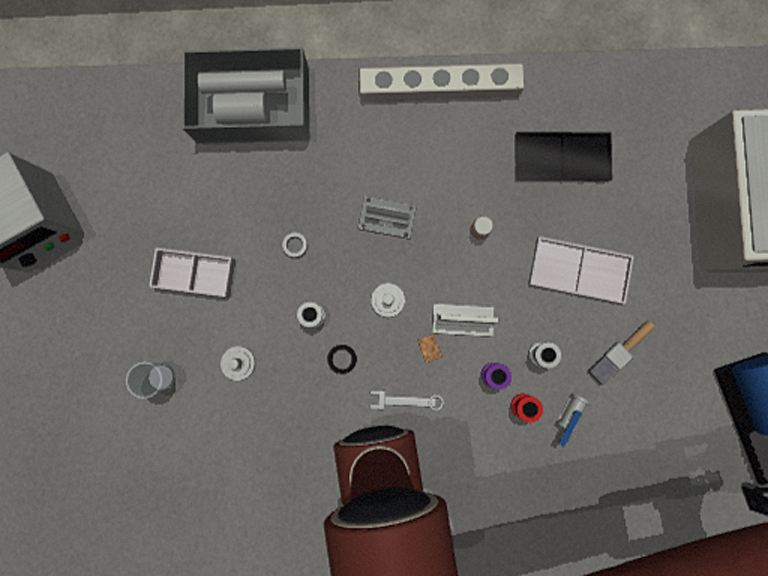

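The top view (768 px scale) shows the caps at (388,299) and (237,363), and the grey spools at (310,316) and (545,355). The cap tray is at (581,270), the spool tray at (191,273), the clip at (387,217) and the rack with blade at (465,320). Look-alikes are the red and purple spools and the black tray. Now I'll measure these.

```bash
cat > h.py <<'E'
import numpy as np,cv2
from plant import manip
def c2w(n,p):
    T=manip.calibration(n)["cam_to_world"]; return T[:3,:3]@np.array(p)+T[:3,3]
def ray(n,uv,z):
    c=manip.calibration(n);K=c["mtx"];T=c["cam_to_world"]
    uv=np.atleast_2d(np.array(uv,float))
    d=np.c_[(uv[:,0]-K[0,2])/K[0,0],-(uv[:,1]-K[1,2])/K[1,1],-np.ones(len(uv))]@T[:3,:3].T
    o=T[:3,3]; return o+d*((z-o[2])/d[:,2])[:,None]
def proj(n,P):
    c=manip.calibration(n);K=c["mtx"];T=c["cam_to_world"]
    q=(np.atleast_2d(P)-T[:3,3])@T[:3,:3]
    return np.c_[K[0,2]+K[0,0]*q[:,0]/-q[:,2],K[1,2]+K[1,1]*(-q[:,1])/-q[:,2]]
E
python3 - <<'E'
from h import *
np.set_printoptions(precision=4,suppress=True)
for n in("top","scene"):
    im=manip.grab_frame(n); cv2.imwrite(f"pics/{n}_raw.png",im[:,:,::-1])
    for q in("cap_a","spool_a","blade","rack","cap_tray","spool_tray","clip"):
        for r in manip.landmark_of(q,n): print(n,q,'L',round(r["confidence"],2),c2w(n,r["centre"]))
        if n=="top":
            for i,r in enumerate(manip.trace(q,n)):
                m=r["region"]; np.save(f"m_{q}_{i}.npy",m); ys,xs=np.nonzero(m)
                rr=cv2.minAreaRect(np.c_[xs,ys].astype(np.float32))
                print('   T',round(r["confidence"],2),len(xs),[np.round(v,1) for v in rr])
E
```

```text
top cap_a L 0.74 [0.4763 0.0016 0.0001]
top cap_a L 0.69 [0.3548 0.3153 0.0037]
   T 0.94 411 [array([158., 242.]), array([21.2, 22.6]), np.float64(45.0)]
   T 0.68 395 [array([258.2, 200.2]), array([21.9, 21.2]), np.float64(45.0)]
   T 0.45 2167 [array([386.9, 180.4]), array([67., 34.]), np.float64(13.0)]
top spool_a L 0.89 [ 0.2548 -0.2588  0.0005]
top spool_a L 0.76 [ 0.3579 -0.3031  0.0013]
top spool_a L 0.74 [ 0.3185 -0.2049 -0.    ]
top spool_a L 0.55 [0.4481 0.1593 0.0049]
   T 0.88 291 [array([350.7, 271.6]), array([21.5, 15.7]), np.float64(26.6)]
   T 0.81 287 [array([362.5, 237. ]), array([16., 21.]), np.float64(90.0)]
   T 0.61 284 [array([330.5, 250.5]), array([17., 19.]), np.float64(90.0)]
   T 0.51 255 [array([207., 210.]), array([16., 18.]), np.float64(90.0)]
   T 0.33 382 [array([157.5, 242.5]), array([21., 21.]), np.float64(90.0)]
top blade L 0.57 [ 0.4332 -0.1516  0.0071]
top blade L 0.54 [ 0.3582 -0.3047  0.0015]
   T 0.62 162 [array([311.5, 212.7]), array([39.1,  4.2]), np.float64(3.0)]
   T 0.47 403 [array([258.2, 199.8]), array([21.2, 21.9]), np.float64(45.0)]
t
[... 826 characters left out ...]
 0.0014]
scene cap_a L 0.62 [ 0.3546  0.3125 -0.0004]
scene cap_a L 0.19 [ 0.4299 -0.1527 -0.0006]
scene spool_a L 0.73 [ 0.3167 -0.2106 -0.0011]
scene spool_a L 0.68 [ 0.3544 -0.3071 -0.0032]
scene spool_a L 0.62 [ 0.2528 -0.2673  0.0005]
scene spool_a L 0.58 [ 0.3547  0.3113 -0.0043]
scene spool_a L 0.55 [ 0.4506  0.1518 -0.0006]
scene blade L 0.96 [ 0.4304 -0.154   0.0056]
scene rack L 0.81 [ 0.4304 -0.1476  0.0006]
scene cap_tray L 0.96 [ 0.529  -0.394  -0.0051]
scene cap_tray L 0.87 [ 0.7664 -0.3719 -0.0013]
scene spool_tray L 0.65 [ 0.5447  0.4036 -0.0022]
scene clip L 0.81 [ 0.6527 -0.0007 -0.0027]
scene clip L 0.47 [ 0.5401  0.4033 -0.0004]
scene clip L 0.33 [ 0.4267 -0.1479 -0.    ]
```

Run:
```python
import cv2
im=cv2.imread("pics/top_raw.png")
# two crops 
a=im[120:280,90:350]; cv2.imwrite("pics/cropA.png",cv2.resize(a,None,fx=3,fy=3,interpolation=cv2.INTER_CUBIC))
b=im[120:280,225:435]; cv2.imwrite("pics/cropB.png",cv2.resize(b,None,fx=3.7,fy=3.7,interpolation=cv2.INTER_CUBIC))
```

```text
(no output)
```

View pics/cropA.png

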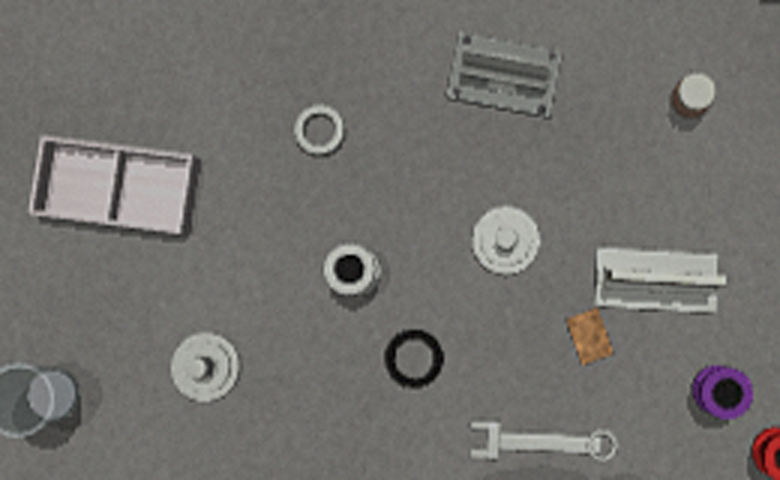

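View pics/cropB.png

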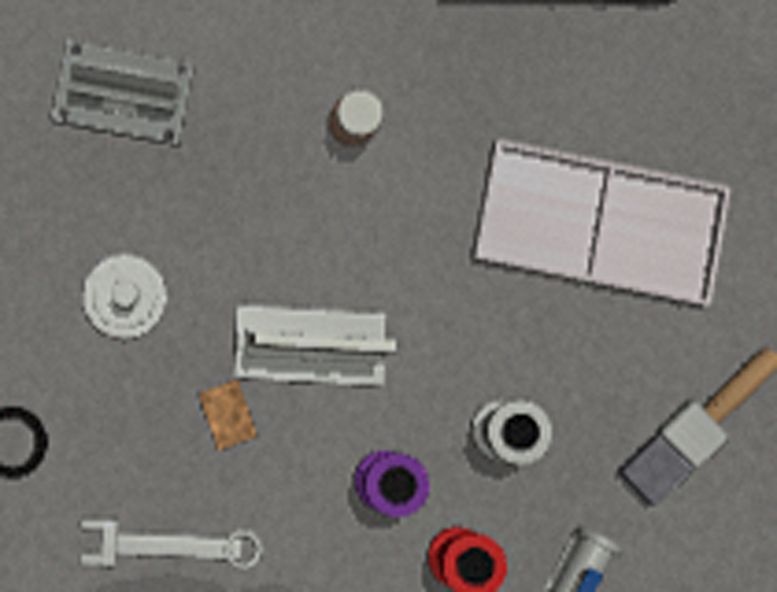

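```bash
cat > m.py <<'E'
from h import *
np.set_printoptions(precision=4,suppress=True)
def rect(f,z):
    m=np.load(f).astype(np.uint8); cs,_=cv2.findContours(m,0,1); c=max(cs,key=cv2.contourArea)[:,0].astype(float)
    P=ray("top",c,z)[:,:2]*1000
    (ce,wh,an)=cv2.minAreaRect(P.astype(np.float32)); 
    if wh[0]<wh[1]: an-=90   # angle of long side
    print(f,"c",np.array(ce),"wh",np.array(wh),"long-axis deg from y",(an-90+90)%180-90)
rect("m_cap_tray_1.npy",.016);rect("m_spool_tray_0.npy",.034);rect("m_clip_0.npy",.008);rect("m_rack_0.npy",.006);rect("m_blade_0.npy",.086)
rect("m_cap_a_0.npy",.008);rect("m_cap_a_1.npy",.008)
# bores
im=cv2.imread("pics/top_raw.png");g=im.max(2)
for u,v in((207,210),(363.5,236.5)):
    u0,v0=int(u)-9,int(v)-9; p=g[v0:v0+19,u0:u0+19]<60
    n,l,s,c=cv2.connectedComponentsWithStats(p.astype(np.uint8)); 
    for k in range(1,n):
        if s[k,4]>20: print("bore",s[k,4],c[k]+[u0,v0],ray("top",c[k]+[u0,v0],.064))
E
python3 m.py
```

```text
m_cap_tray_1.npy c [ 524.1245 -389.9058] wh [199.3203 101.8831] long-axis deg from y -13.072532653808594
m_spool_tray_0.npy c [536.404  400.2885] wh [166.548   87.8832] long-axis deg from y -7.6601715087890625
m_clip_0.npy c [647.1428   2.6023] wh [109.247   71.8955] long-axis deg from y -12.992088317871094
m_rack_0.npy c [ 431.6866 -146.6014] wh [123.0244  58.2445] long-axis deg from y -1.4728240966796875
m_blade_0.npy c [ 428.559  -146.8954] wh [111.851   11.9038] long-axis deg from y -4.466514587402344
m_cap_a_0.npy c [353.3073 314.6155] wh [65.4049 68.2918] long-axis deg from y 44.00101852416992
m_cap_a_1.npy c [473.1729   5.0672] wh [67.5158 65.3383] long-axis deg from y -46.40379333496094
bore 67 [205.9701 209.0896] [[0.4476 0.1589 0.064 ]]
bore 71 [365.3239 236.1972] [[ 0.3571 -0.3031  0.064 ]]
```

```bash
cat > ov.py <<'E'
from h import *
O=dict(cap_tray=(.525,-.3915,-11.8),spool_tray=(.538,.401,-7.3),clip=(.650,.001,-12.3),rack=(.4305,-.147,-3),blade=(.4305,-.150,-3))
def box(x,y,yaw,w,l,z):
    a=np.radians(yaw);R=np.array([[np.cos(a),-np.sin(a)],[np.sin(a),np.cos(a)]])
    p=np.array([[-w,-l],[w,-l],[w,l],[-w,l]])/2@R.T+[x,y]; return np.c_[p,np.full(4,z)]
def circ(x,y,r,z):
    t=np.linspace(0,2*np.pi,40); return np.c_[x+r*np.cos(t),y+r*np.sin(t),np.full(40,z)]
o=O;S=[(box(*o["cap_tray"],.1,.196,.016),'cap_tray'),(box(*o["spool_tray"],.08,.156,.034),'st'),(box(*o["clip"],.07,.11,.008),'clip'),(box(*o["rack"],.06,.124,.006),'rack'),(box(*o["blade"],.009,.11,.086),'blade'),
(circ(.4745,.004,.035,.008),''),(circ(.354,.314,.035,.008),''),(circ(.4485,.158,.025,.064),''),(circ(.3575,-.304,.025,.064),'')]
if __name__=="__main__":
  k=4
  for n,crops in(("top",{'L':(95,90+195,130,260),'R':(225,425,130,260)}),("scene",{'L':(60,300,140,250),'R':(230,430,140,250)})):
    im=cv2.imread(f"pics/{n}_raw.png"); im=cv2.resize(im,None,fx=k,fy=k,interpolation=cv2.INTER_CUBIC)
    for P,_ in S:
        q=((proj(n,P)+.5)*k-.5); cv2.polylines(im,[np.round(q*16).astype(np.int32)],True,(0,255,0),1,cv2.LINE_AA,4)
    for c,(a,b,d,e) in crops.items():
        z=im[d*k:e*k,a*k:b*k]; f=min(1,800/z.shape[1],600/z.shape[0]); cv2.imwrite(f"pics/ov_{n}{c}.png",cv2.resize(z,None,fx=f,fy=f))
E
python3 ov.py
```

```text
(no output)
```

View pics/ov_topL.png

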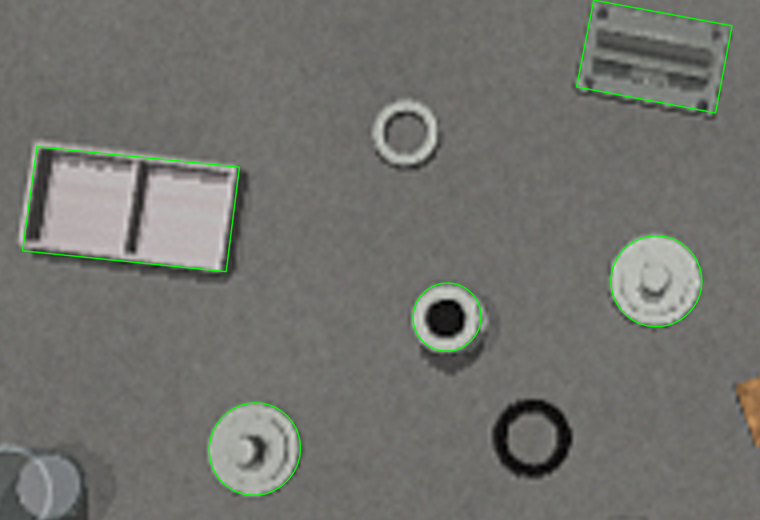

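View pics/ov_topR.png

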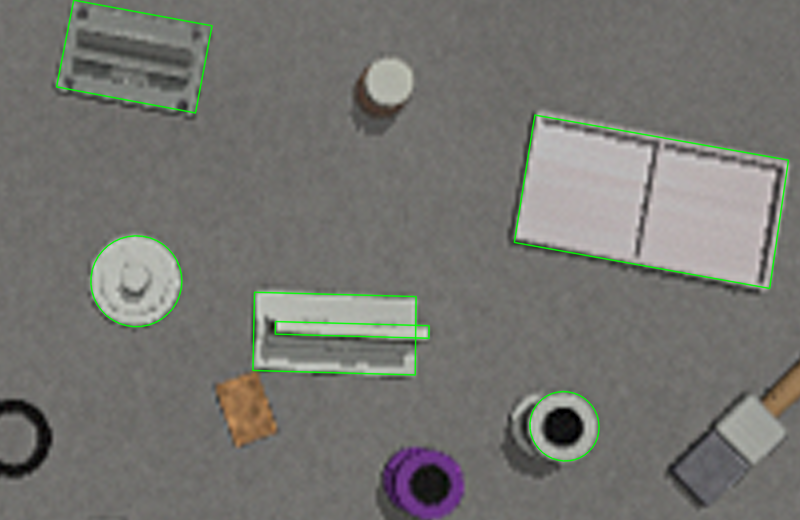

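View pics/ov_sceneL.png

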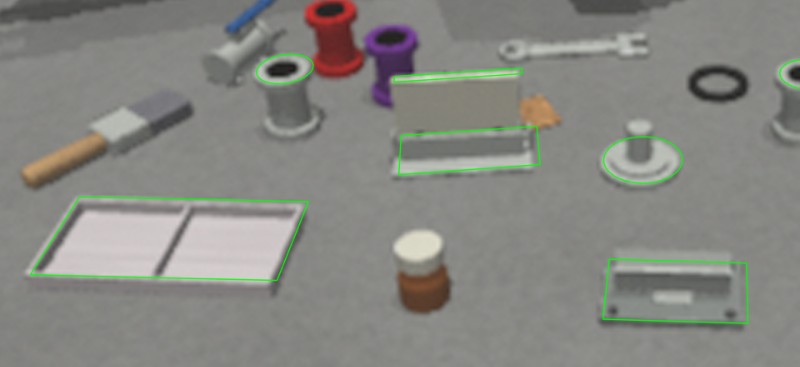

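View pics/ov_sceneR.png

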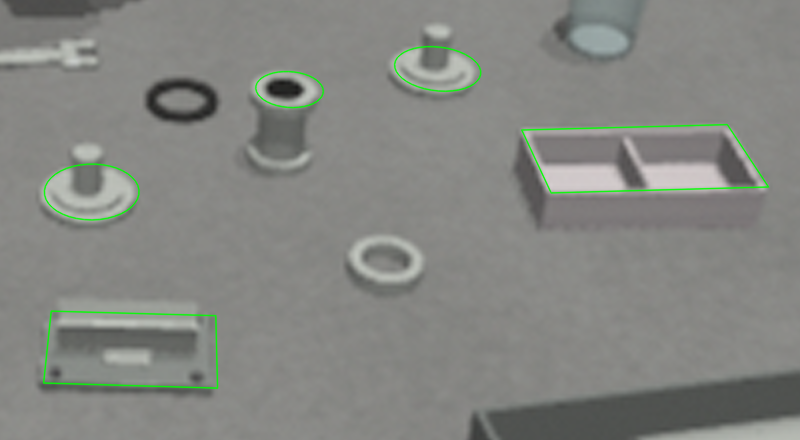

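```bash
cat > st.py <<'E'
from h import *
from scipy.spatial.transform import Rotation as R
s=manip.state(); q=s["tool_rot"]; M=R.from_quat([*q[1:],q[0]]).as_matrix()
np.set_printoptions(precision=4,suppress=True)
print("t",round(s["time"],2),"tcp",s["tool_pos"],"x",M[:,0],"y",M[:,1],"jawang(from y)deg",np.degrees(np.arctan2(-M[0,1],M[1,1])),"J",s["joint_pos"],"F",s["contact_force"],"w",s["gripper_width"])
E
python3 st.py
```

```text
t 1.25 tcp [ 0.1551 -0.6054  0.1969] x [ 0. -0. -1.] y [ 0.2482 -0.9687  0.    ] jawang(from y)deg -165.6315317071226 J [-1.439   0.0527  1.6129  0.      1.476  -0.119 ] F [-0.3917  0.9156 -0.231 ] w 0.9986730020533193
```

Both views agree with the outlines to about 1 px. I'll take the spool by the brush first: jaws over its top flange, away from the purple one.

Emit:
{"method": "send_rows", "body": {
  "motion": [
    [[2.24,3.34,0,0,0,-0.04],[2.24,3.34,0,0,0,-0.04],[2.24,3.34,0,0,0,-0.04],[2.24,3.34,0,0,0,-0.04],[2.24,3.34,0,0,0,-0.04],[2.24,3.34,0,0,0,-0.04],[2.24,3.34,0,0,0,-0.04],[2.24,3.34,0,0,0,-0.04],[2.24,3.34,0,0,0,-0.04],[0,0,-3,0,0,0],[0,0,-3,0,0,0],[0,0,0,0,0,0]]
  ],
  "fingers": 0
}}

```text
time: 2.25
tool_pos: [0.3546, -0.3009, 0.131]
tool_rot: [0.04, -0.704, 0.035, 0.709]
contact_force: [-0.9, 0.8, -2.1]
gripper_width: 0.998
```

```bash
python3 st.py
python3 - <<'E'
from h import *
for n in("top","scene"):
    im=manip.grab_frame(n); cv2.imwrite(f"pics/a_{n}.png",cv2.resize(im[:,:,::-1],(768,576),interpolation=cv2.INTER_CUBIC))
print(proj("top",manip.state()["tool_pos"])*1.5,proj("scene",manip.state()["tool_pos"])*1.5)
E
```

```text
t 2.25 tcp [ 0.3546 -0.3009  0.131 ] x [-0.0067  0.0077 -0.9999] y [-0.107  -0.9942 -0.0069] jawang(from y)deg 173.85913239199067 J [-0.8639 -0.288   2.0365 -0.0001  1.4033  0.814 ] F [-0.9016  0.7972 -2.1159] w 0.9977125972098656
[[559.02095633 355.90017565]] [[211.31360008 208.22262743]]
```

View pics/a_scene.png

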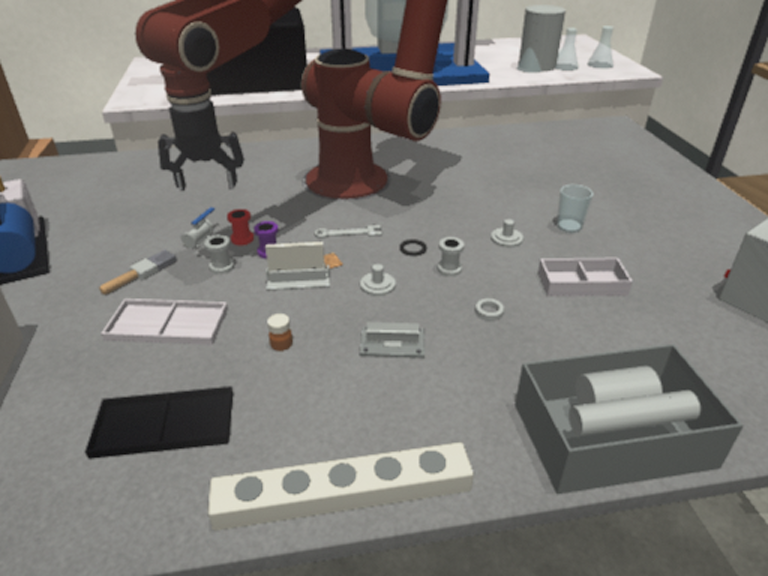

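View pics/a_top.png

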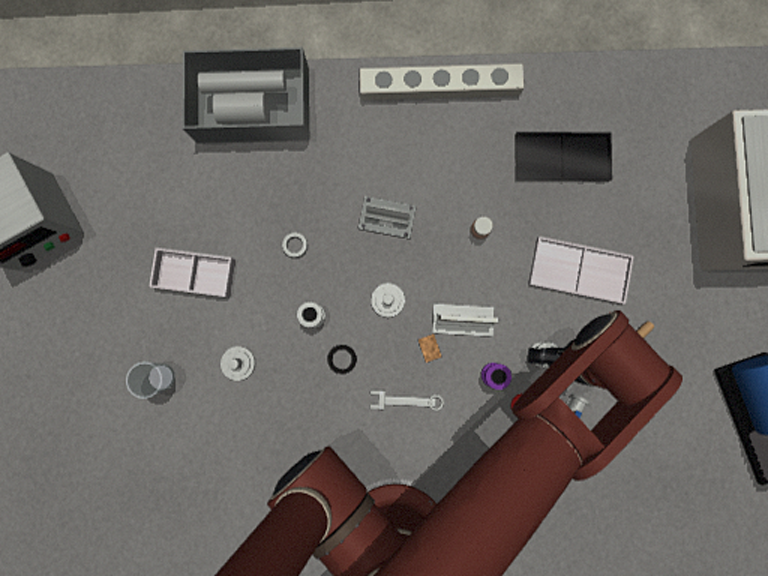

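Emit:
{"method": "send_rows", "body": {
  "motion": [
    [[0,0,0,0,0,0],[0,0,0,0,0,0]]
  ]
}}

```text
time: 2.52
tool_pos: [0.3574, -0.3064, 0.1393]
tool_rot: [-0.038, 0.707, -0.04, -0.705]
contact_force: [-0.4, -0.1, 0.7]
gripper_width: 1.0
```

```bash
python3 st.py
python3 - <<'E'
from h import *
for n in("scene",):
    im=manip.grab_frame(n); cv2.imwrite(f"pics/b_{n}.png",cv2.resize(im[80:200,60:220,::-1],None,fx=4,fy=4,interpolation=cv2.INTER_CUBIC))
print(proj("scene",manip.state()["tool_pos"]),proj("scene",manip.state()["tool_pos"]+[0,0,.013]))
E
```

```text
t 2.52 tcp [ 0.3574 -0.3064  0.1393] x [ 0.0024 -0.0028 -1.    ] y [-0.11   -0.9939  0.0025] jawang(from y)deg 173.68514958440304 J [-0.867  -0.2918  2.0252 -0.      1.4045  0.814 ] F [-0.4139 -0.117   0.6832] w 1.0003140222396796
[[139.90924532 138.18299447]] [[139.13055625 134.20517523]]
```

View pics/b_scene.png

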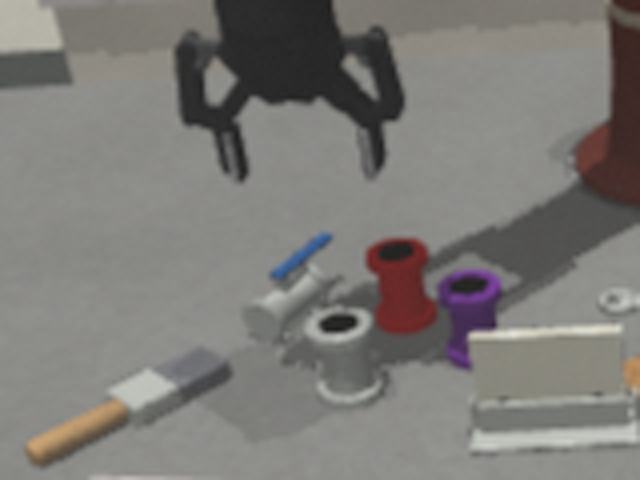

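Run:
```python
from h import *
im=manip.grab_frame("top"); cv2.imwrite(f"pics/b_top.png",cv2.resize(im[180:300,310:470,::-1],None,fx=4,fy=4,interpolation=cv2.INTER_CUBIC))
p=manip.state()["tool_pos"]; print(p,(proj("top",[p,p+[0,.042,.013],p+[0,-.042,.013]])-[310,180])*4)
```

```text
[ 0.35726663 -0.3061588   0.13891994] [[254.71743031 227.45017277]
 [197.43988666 229.5678846 ]
 [323.01357333 226.4539769 ]]
```

View pics/b_top.png

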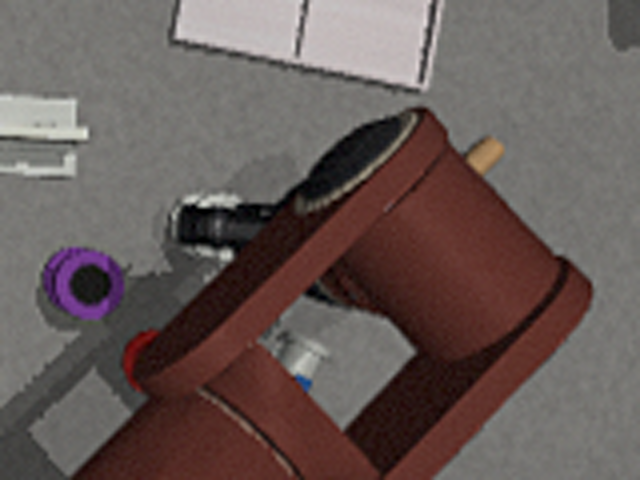

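Emit:
{"method": "send_rows", "body": {
  "motion": [
    [[0,0,-2.5,0,0,0],[0,0,-2.5,0,0,0],[0,0,-2.5,0,0,0],[0,0,0,0,0,0],[0,0,0,0,0,0],[0,0,0,0,0,0]]
  ]
}}

```text
time: 3.12
tool_pos: [0.3575, -0.306, 0.0638]
tool_rot: [-0.038, 0.707, -0.039, -0.705]
contact_force: [-0.3, -0.3, 0.5]
gripper_width: 1.0
```

```bash
python3 st.py
cat > cr.py <<'E'
import sys
from h import *
n,o,a,b,c,d=sys.argv[1],sys.argv[2],*map(int,sys.argv[3:7])
im=manip.grab_frame(n); k=min(6,800/(b-a),600/(d-c)); cv2.imwrite(f"pics/{o}.png",cv2.resize(im[c:d,a:b,::-1],None,fx=k,fy=k,interpolation=cv2.INTER_CUBIC)); p=manip.state()["tool_pos"]; print("scale",k,"tcp px in crop",(proj(n,[p,p+[0,0,.013]])-[a,c])*k)
E
python3 cr.py scene c1 80 220 100 200
```

```text
t 3.12 tcp [ 0.3575 -0.306   0.0638] x [ 0.0017 -0.0019 -1.    ] y [-0.1093 -0.994   0.0017] jawang(from y)deg 173.72303683508224 J [-0.8663 -0.2069  2.0884  0.      1.2575  0.8141] F [-0.348  -0.3056  0.5296] w 1.000353423555975
scale 5.714285714285714 tcp px in crop [[366.86320081 343.85817344]
 [362.73673279 322.78123274]]
```

View pics/c1.png

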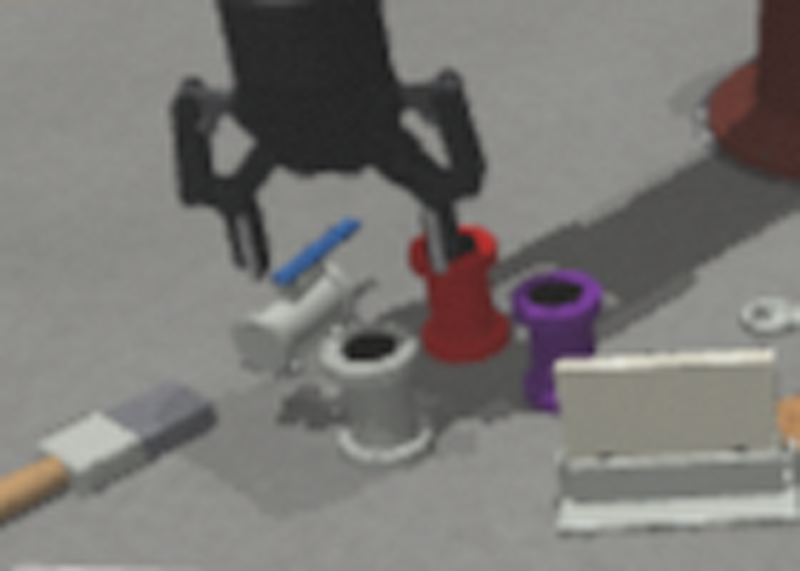

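Emit:
{"method": "send_rows", "body": {
  "motion": [
    [[0,0,-1.0,0,0,0],[0,0,-1.0,0,0,0],[0,0,-0.5,0,0,0],[0,0,0,0,0,0],[0,0,0,0,0,0]]
  ]
}}

```text
time: 3.58
tool_pos: [0.3563, -0.3043, 0.0361]
tool_rot: [0.039, -0.706, 0.038, 0.706]
contact_force: [1.7, -0.1, -0.4]
gripper_width: 0.998
```

```bash
python3 st.py; python3 cr.py scene c2 80 220 100 200
```

```text
t 3.58 tcp [ 0.3563 -0.3043  0.0361] x [-0.001   0.0012 -1.    ] y [-0.109  -0.994  -0.0011] jawang(from y)deg 173.74482019462693 J [-0.8659 -0.169   2.107   0.      1.2052  0.8141] F [ 1.7145 -0.0571 -0.36  ] w 0.9979189091490407
scale 5.714285714285714 tcp px in crop [[378.70903357 386.33976921]
 [374.71829492 365.8411463 ]]
```

View pics/c2.png

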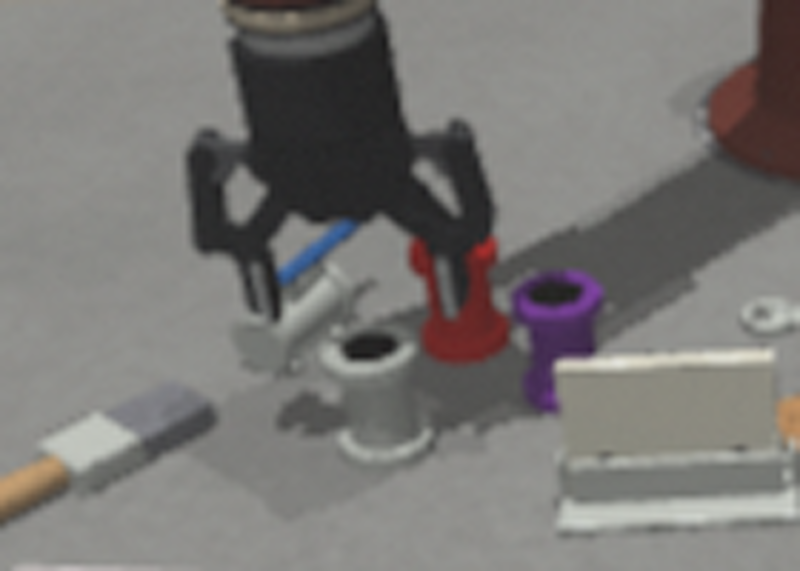

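```bash
python3 cr.py top c3 320 420 200 270
```

```text
scale 6 tcp px in crop [[261.29822497 216.22701828]
 [268.1409072  216.94130246]]
```

View pics/c3.png

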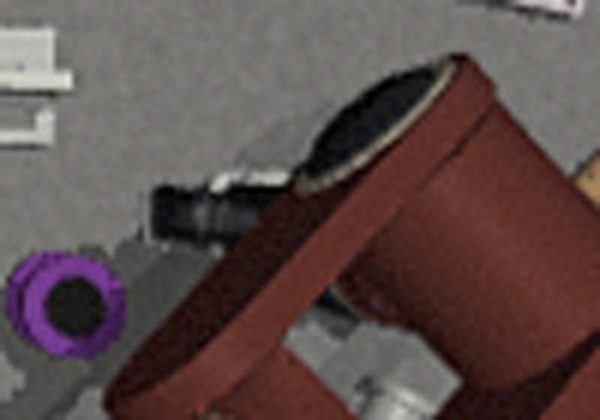

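Emit:
{"method": "send_rows", "body": {
  "motion": [
    [[0,0,0,0,0,0],[0,0,0,0,0,0],[0,0,0,0,0,0],[0,0,0,0,0,0],[0,0,0,0,0,0],[0,0,0,0,0,0]]
  ],
  "fingers": 0.45
}}

```text
time: 4.18
tool_pos: [0.3567, -0.3049, 0.037]
tool_rot: [-0.039, 0.706, -0.039, -0.706]
contact_force: [0.6, 0.0, 0.3]
gripper_width: 0.553
```

```bash
python3 st.py; python3 cr.py scene c4 80 220 100 200
```

```text
t 4.18 tcp [ 0.3567 -0.3049  0.037 ] x [ 0.0001 -0.0001 -1.    ] y [-0.1089 -0.9941  0.0001] jawang(from y)deg 173.74747633932054 J [-0.8659 -0.1699  2.1062  0.      1.2051  0.814 ] F [0.6367 0.0094 0.3083] w 0.5528358253211036
scale 5.714285714285714 tcp px in crop [[378.21113523 386.02175146]
 [374.21613198 365.51551   ]]
```

View pics/c4.png

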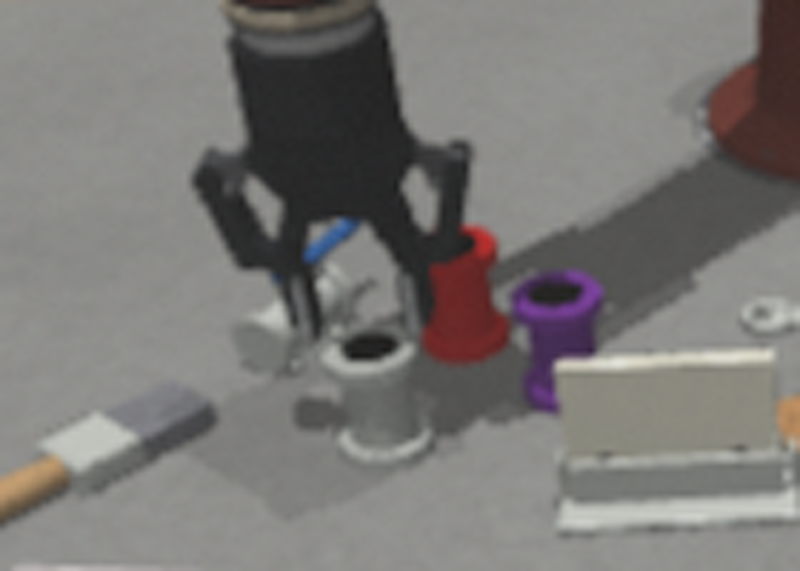

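Emit:
{"method": "send_rows", "body": {
  "motion": [
    [[0,0,0,0,0,0],[0,0,0,0,0,0],[0,0,0,0,0,0],[0,0,0,0,0,0],[0,0,-0.7,0,0,0],[0,0,-0.7,0,0,0],[0,0,-0.6,0,0,0],[0,0,0,0,0,0],[0,0,0,0,0,0]]
  ],
  "fingers": 0
}}

```text
time: 4.98
tool_pos: [0.3562, -0.3042, 0.0159]
tool_rot: [0.039, -0.706, 0.038, 0.707]
contact_force: [-0.2, 0.2, 0.5]
gripper_width: 0.999
```

```bash
python3 st.py; python3 cr.py scene c5 80 220 100 200;python3 cr.py top c5t 320 420 200 270
```

```text
t 4.98 tcp [ 0.3562 -0.3042  0.0159] x [-0.0013  0.0016 -1.    ] y [-0.109  -0.994  -0.0014] jawang(from y)deg 173.74398796432382 J [-0.866  -0.137   2.1174  0.      1.1633  0.814 ] F [-0.2452  0.1907  0.4804] w 0.9990771772057941
scale 5.714285714285714 tcp px in crop [[384.99032051 417.58724948]
 [381.07874915 397.48885332]]
scale 6 tcp px in crop [[250.89413346 215.29781465]
 [257.50849101 215.98997033]]
```

View pics/c5.png

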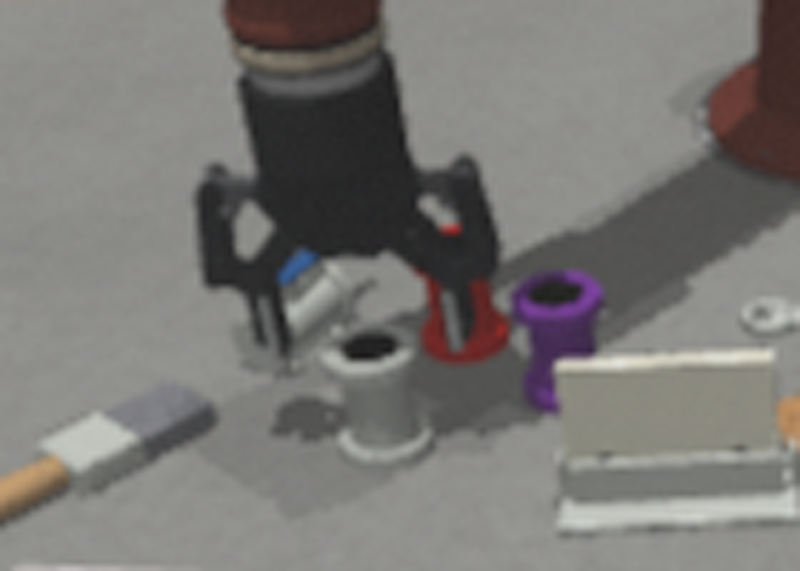

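View pics/c5t.png

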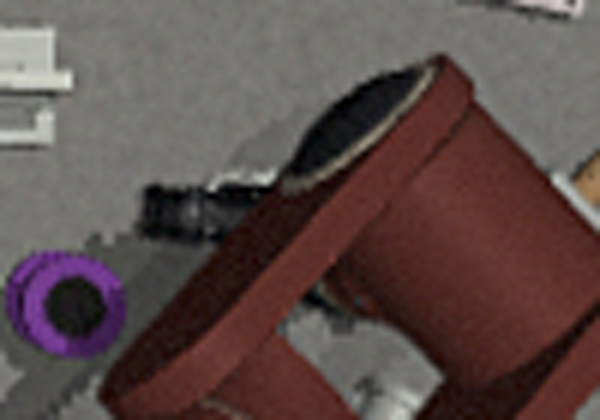

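Emit:
{"method": "send_rows", "body": {
  "motion": [
    [[0,0,0,0,0,0],[0,0,0,0,0,0],[0,0,0,0,0,0],[0,0,0,0,0,0],[0,0,0,0,0,0],[0,0,0,0,0,0],[0,0,0,0,0,0],[0,0,0,0,0,0]]
  ],
  "fingers": 0.5
}}

```text
time: 5.75
tool_pos: [0.3573, -0.3053, 0.0178]
tool_rot: [-0.038, 0.707, -0.039, -0.706]
contact_force: [0.4, 2.3, 5.4]
gripper_width: 0.551
```

```bash
python3 st.py; python3 cr.py scene c6 80 220 100 200
```

```text
t 5.75 tcp [ 0.3573 -0.3053  0.0178] x [ 0.0013 -0.001  -1.    ] y [-0.109  -0.994   0.0008] jawang(from y)deg 173.74138245385666 J [-0.8658 -0.1389  2.1153  0.0003  1.1636  0.8141] F [0.4357 2.3355 5.4156] w 0.5505016415468282
scale 5.714285714285714 tcp px in crop [[383.07823332 416.47595714]
 [379.14941638 396.34404472]]
```

View pics/c6.png

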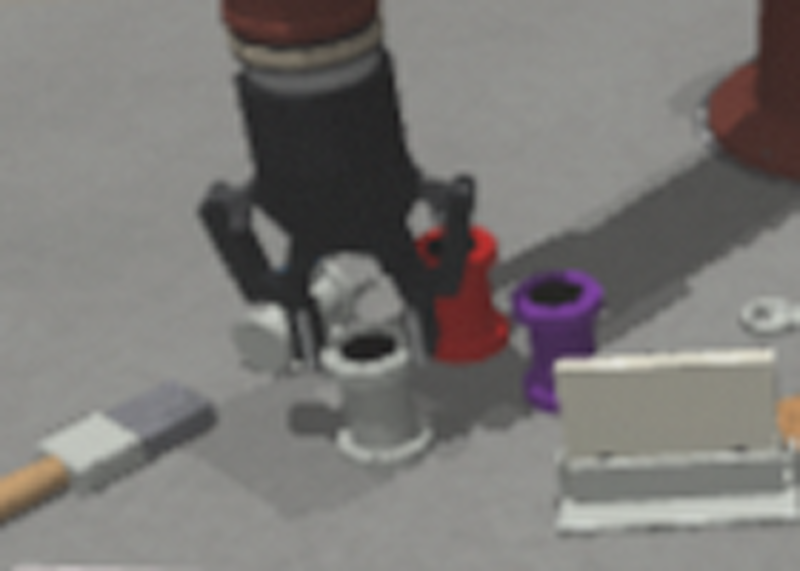

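Emit:
{"method": "send_rows", "body": {
  "motion": [
    [[0,0,0,0,0,0],[0,0,0,0,0,0],[0,0,0,0,0,0],[0,0,0,0,0,0],[0,0,-0.6,0,0,0],[0,0,-0.5,0,0,0],[0,0,0,0,0,0],[0,0,0,0,0,0]]
  ],
  "fingers": 0.1
}}

```text
time: 6.47
tool_pos: [0.3562, -0.3043, 0.005]
tool_rot: [0.039, -0.706, 0.038, 0.706]
contact_force: [-0.3, 0.9, 0.1]
gripper_width: 0.898
```

Emit:
{"method": "send_rows", "body": {
  "motion": [
    [[0,0,0,0,0,0],[0,0,0,0,0,0],[0,0,0,0,0,0],[0,0,0,0,0,0],[0,0,0,0,0,0],[0,0,0,0,0,0],[0,0,0,0,0,0],[0,0,0,0,0,0]]
  ],
  "fingers": 1.0
}}

```text
time: 7.13
tool_pos: [0.3572, -0.3054, 0.0065]
tool_rot: [-0.038, 0.706, -0.039, -0.706]
contact_force: [0.4, -1.0, 4.2]
gripper_width: 0.561
```

```bash
python3 st.py; python3 cr.py scene c7 80 220 100 200;python3 cr.py top c7t 320 420 200 270
```

```text
t 7.13 tcp [ 0.3572 -0.3054  0.0065] x [ 0.0009 -0.0011 -1.    ] y [-0.1089 -0.9941  0.001 ] jawang(from y)deg 173.74784818878754 J [-0.8659 -0.1202  2.1204 -0.      1.14    0.814 ] F [ 0.3514 -0.9972  4.186 ] w 0.5605826029000238
scale 5.714285714285714 tcp px in crop [[386.26560342 433.55953801]
 [382.37867292 413.64698062]]
scale 6 tcp px in crop [[246.75101202 213.85463316]
 [253.26378991 214.52527481]]
```

View pics/c7.png

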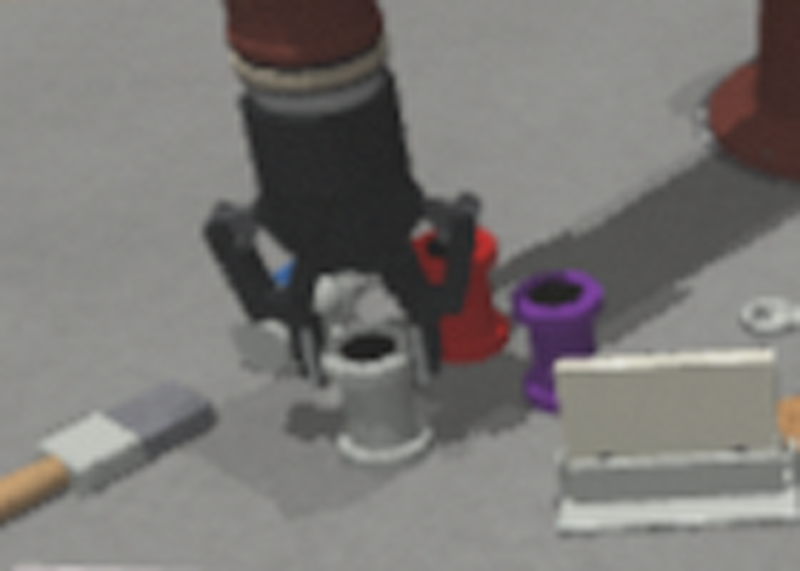

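The gripper stopped on the upper flange (0.56 open) while the reported TCP z was 6 mm. So the real fingertips sit about 30 mm above the reported TCP, and I'll correct all heights by that. Now I'll lift and check.

Emit:
{"method": "send_rows", "body": {
  "motion": [
    [[0,0,1,0,0,0],[0,0,2.5,0,0,0],[0,0,2.5,0,0,0],[0,0,2.5,0,0,0],[0,0,2.5,0,0,0],[0,0,0,0,0,0],[0,0,0,0,0,0]]
  ]
}}

```text
time: 7.82
tool_pos: [0.3568, -0.3049, 0.1165]
tool_rot: [-0.038, 0.706, -0.039, -0.706]
contact_force: [0.0, -0.5, -2.9]
gripper_width: 0.559
```

```bash
python3 st.py; python3 cr.py scene d1 80 220 100 200
```

```text
t 7.82 tcp [ 0.3568 -0.3049  0.1165] x [ 0.0009 -0.0009 -1.    ] y [-0.1089 -0.9941  0.0008] jawang(from y)deg 173.74930609167538 J [-0.8658 -0.2716  2.0484  0.0001  1.3636  0.8141] F [ 0.0214 -0.4866 -2.9168] w 0.5586713788632158
scale 5.714285714285714 tcp px in crop [[355.55112172 258.58166558]
 [351.25026064 236.43171404]]
```

View pics/d1.png

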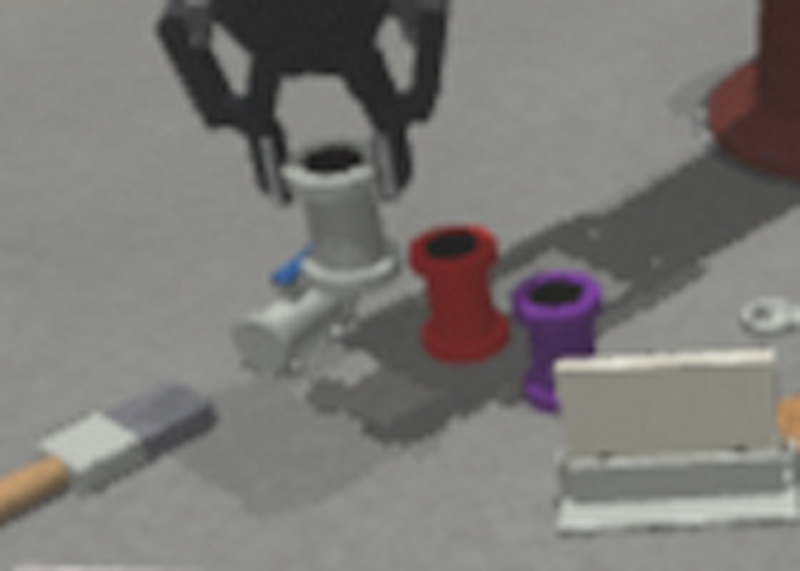

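Emit:
{"method": "send_rows", "body": {
  "motion": [
    [[0.4,1.6,1,0,0,0],[0.8,3.2,1,0,0,0],[0.935,3.72,0,0,0,0],[0.935,3.72,0,0,0,0],[0.935,3.72,0,0,0,0],[0.935,3.72,0,0,0,0],[0.935,3.72,0,0,0,0],[0.935,3.72,0,0,0,0],[0.935,3.72,0,0,0,0],[0.935,3.72,0,0,0,0],[0.935,3.72,0,0,0,0]]
  ]
}}

```text
time: 8.78
tool_pos: [0.4507, 0.08, 0.1327]
tool_rot: [0.038, -0.704, 0.039, 0.708]
contact_force: [1.8, -1.0, -2.6]
gripper_width: 0.559
```

Emit:
{"method": "send_rows", "body": {
  "motion": [
    [[0.935,3.72,0,0,0,0],[0.935,3.72,0,0,0,0],[0.935,3.72,0,0,0,0],[0.935,3.72,0,0,0,0],[0.935,3.72,0,0,0,0],[0.935,3.72,0,0,0,0],[0.935,3.72,0,0,0,0],[0.935,3.72,0,0,0,0],[0.6,2.2,0,0,0,0],[0.1,0.5,0,0,0,0],[0,0,0,0,0,0],[0,0,0,0,0,0]]
  ]
}}

```text
time: 9.78
tool_pos: [0.5332, 0.4013, 0.133]
tool_rot: [0.037, -0.705, 0.04, 0.707]
contact_force: [-0.1, -0.3, -3.0]
gripper_width: 0.558
```

```bash
python3 st.py; python3 cr.py scene d2 330 470 100 205;python3 cr.py top d2t 70 210 130 240
```

```text
t 9.78 tcp [0.5332 0.4013 0.133 ] x [-0.0042 -0.0031 -1.    ] y [-0.1087 -0.9941  0.0036] jawang(from y)deg 173.75733353658617 J [ 0.5341  0.1982  1.5626 -0.0006  1.386   2.2139] F [-0.1009 -0.2816 -3.006 ] w 0.5582275014092298
scale 5.714285714285714 tcp px in crop [[379.40581051 277.94526495]
 [385.03196231 254.68267204]]
scale 5.454545454545454 tcp px in crop [[247.26450398 268.81706971]
 [237.92173458 265.85588454]]
```

View pics/d2.png

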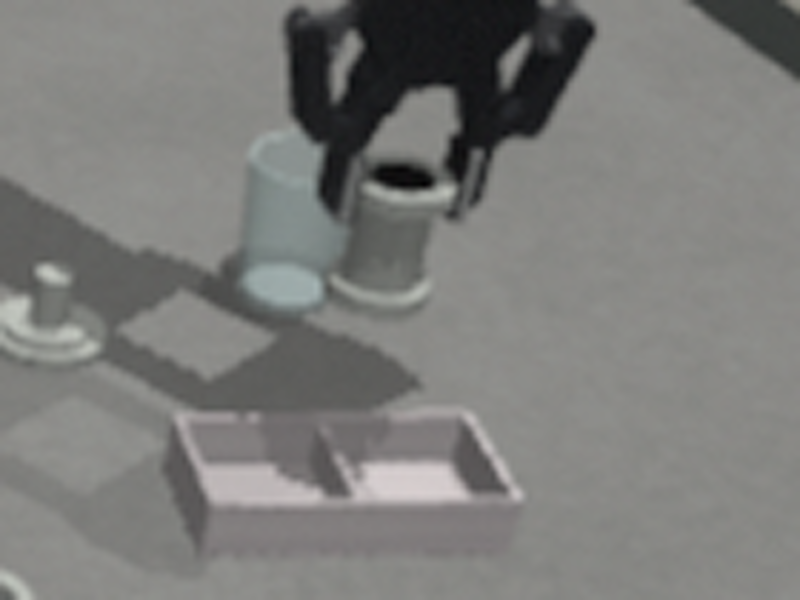

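View pics/d2t.png

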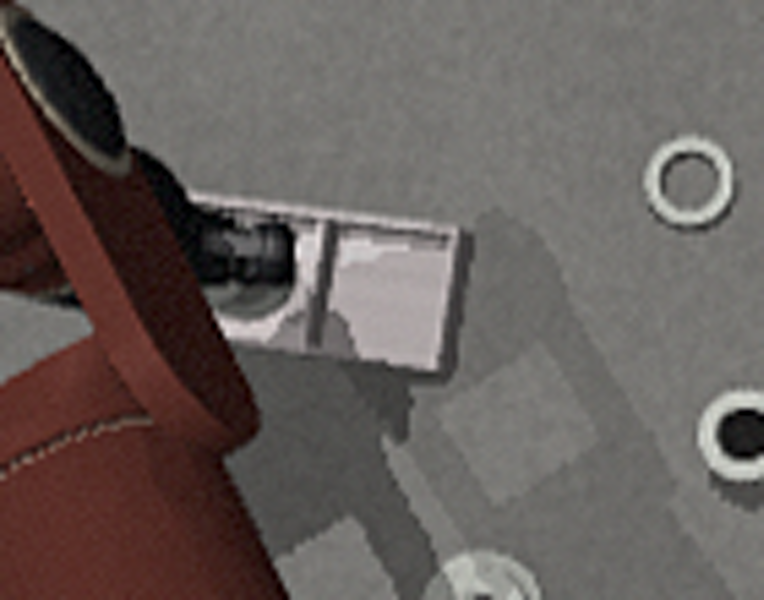

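Run:
```python
from h import *
for z in (.12,.127,.135): print(z,(proj("scene",[[.533,.401,z],[.533,.401,z+.064]])-[330,100])*5.714,(proj("top",[[.533,.401,z],[.533,.401,z+.064]])-[70,130])*5.4545)
```

```text
0.12 [[373.17030226 301.56497965]
 [401.2050525  185.57619611]] [[257.14414288 273.66787866]
 [210.15866122 258.87931875]]
0.127 [[376.14349269 289.26393404]
 [404.39142678 172.3931403 ]] [[252.26626552 272.13257927]
 [204.67463499 257.15323555]]
0.135 [[379.56869362 275.09277556]
 [408.06325778 157.20159386]] [[246.61646023 270.35431754]
 [198.31760996 255.15237821]]
```

Emit:
{"method": "send_rows", "body": {
  "motion": [
    [[0.5,1.9,0,0,0,0],[0.5,1.9,0,0,0,0],[0,0,-2,0,0,0],[0,0,-2.5,0,0,0],[0,0,-2.5,0,0,0],[0,0,0,0,0,0],[0,0,0,0,0,0]]
  ]
}}

```text
time: 10.47
tool_pos: [0.5431, 0.4384, 0.0637]
tool_rot: [0.038, -0.705, 0.04, 0.707]
contact_force: [-0.2, -0.7, -2.5]
gripper_width: 0.561
```

```bash
python3 st.py; python3 cr.py scene d3 330 470 100 205;python3 cr.py top d3t 70 210 130 240
```

```text
t 10.47 tcp [0.5431 0.4384 0.0637] x [-0.0043 -0.0029 -1.    ] y [-0.1102 -0.9939  0.0033] jawang(from y)deg 173.67150784631446 J [ 0.5727  0.3286  1.5284 -0.0001  1.2897  2.2539] F [-0.2323 -0.6662 -2.5044] w 0.5607493700091598
scale 5.714285714285714 tcp px in crop [[433.69822921 398.38742224]
 [439.51406276 376.67902192]]
scale 5.454545454545454 tcp px in crop [[219.1765087  263.11524093]
 [210.06458059 260.26280516]]
```

View pics/d3.png

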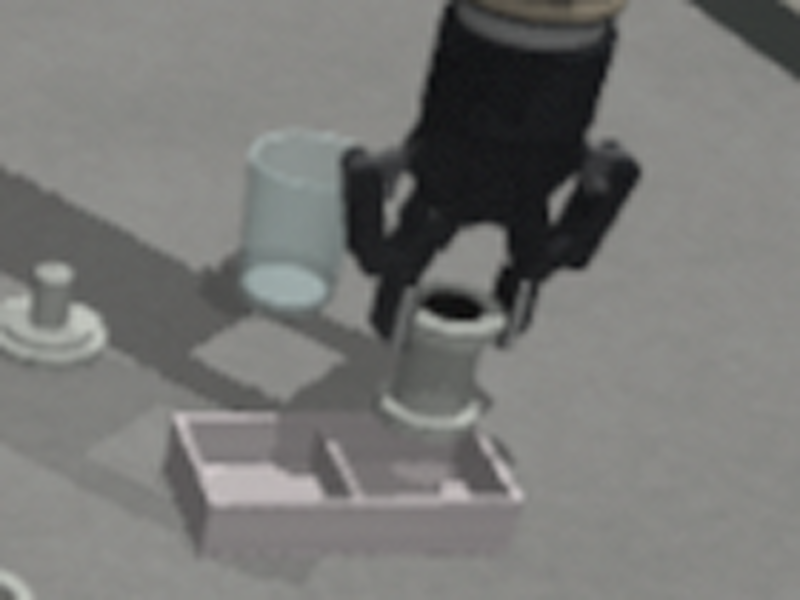

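View pics/d3t.png

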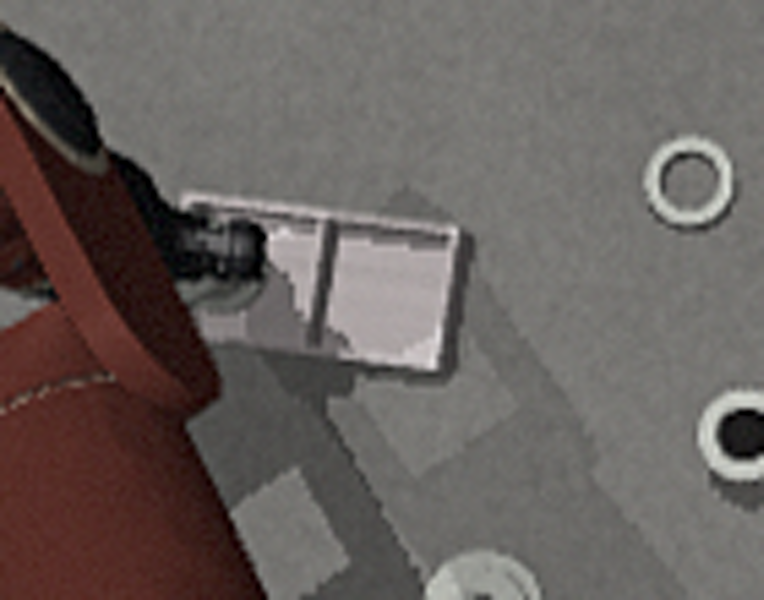

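Emit:
{"method": "send_rows", "body": {
  "motion": [
    [[0,0,-2,0,0,0],[0,0,-1.5,0,0,0],[0,0,-1,0,0,0],[0,0,-0.7,0,0,0],[0,0,0,0,0,0],[0,0,0,0,0,0]]
  ]
}}

```text
time: 11.07
tool_pos: [0.5445, 0.4404, 0.0136]
tool_rot: [0.038, -0.706, 0.039, 0.706]
contact_force: [-0.0, -0.4, -2.3]
gripper_width: 0.557
```

```bash
python3 st.py; python3 cr.py scene d4 330 470 100 205
python3 - <<'E'
from h import *
print((proj("scene",[[.544,.440,.004],[.544,.44,.068]])-[330,100])*5.714)
E
```

```text
t 11.07 tcp [0.5445 0.4404 0.0136] x [-0.0007 -0.0004 -1.    ] y [-0.109  -0.994   0.0005] jawang(from y)deg 173.74136687771218 J [ 0.574   0.3853  1.5479 -0.      1.2093  2.2541] F [-0.0216 -0.4262 -2.2589] w 0.5569692191809743
scale 5.714285714285714 tcp px in crop [[413.71490438 482.18541276]
 [419.24605057 461.60043084]]
[[406.95204544 497.51566818]
 [434.51402522 394.61672486]]
```

View pics/d4.png

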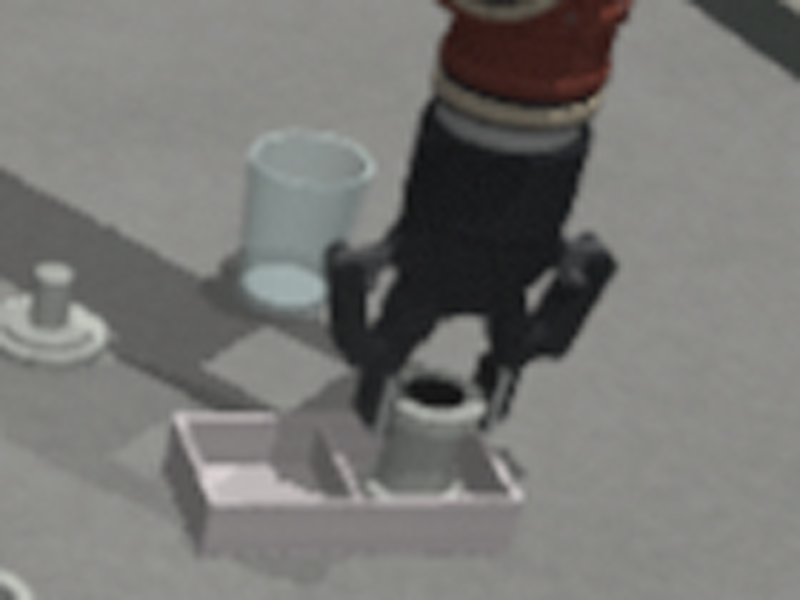

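Emit:
{"method": "send_rows", "body": {
  "motion": [
    [[0,0,-0.2,0,0,0],[0,0,-0.1,0,0,0],[0,0,0,0,0,0],[0,0,0,0,0,0]]
  ]
}}

```text
time: 11.45
tool_pos: [0.5448, 0.4407, 0.0112]
tool_rot: [-0.039, 0.706, -0.038, -0.706]
contact_force: [-0.1, -0.8, -2.5]
gripper_width: 0.558
```

Emit:
{"method": "send_rows", "body": {
  "motion": [
    [[0,0,-0.1,0,0,0],[0,0,-0.1,0,0,0],[0,0,0,0,0,0],[0,0,0,0,0,0]]
  ]
}}

```text
time: 11.78
tool_pos: [0.5452, 0.4408, 0.0106]
tool_rot: [-0.039, 0.706, -0.038, -0.706]
contact_force: [-2.8, -2.8, 4.9]
gripper_width: 0.559
```

Emit:
{"method": "send_rows", "body": {
  "motion": [
    [[0,0,0,0,0,0],[0,0,0,0,0,0],[0,0,0,0,0,0],[0,0,0,0,0,0],[0,0,1,0,0,0],[0,0,2,0,0,0],[0,0,3,0,0,0],[0,0,4,0,0,0],[0,0,3,0,0,0]]
  ],
  "fingers": 0.15
}}

```text
time: 12.53
tool_pos: [0.5451, 0.4409, 0.1423]
tool_rot: [-0.039, 0.707, -0.038, -0.705]
contact_force: [0.8, 1.0, 0.4]
gripper_width: 0.852
```

```bash
python3 st.py; python3 cr.py scene d5 330 470 100 205
```

```text
t 12.53 tcp [0.5451 0.4409 0.1423] x [ 0.0019  0.0013 -1.    ] y [-0.109  -0.994  -0.0015] jawang(from y)deg 173.74509926420214 J [0.5741 0.2616 1.4726 0.0001 1.4051 2.254 ] F [0.7847 0.9904 0.4482] w 0.8522590809251663
scale 5.714285714285714 tcp px in crop [[484.14737982 254.83848466]
 [490.6056293  231.05043398]]
```

View pics/d5.png

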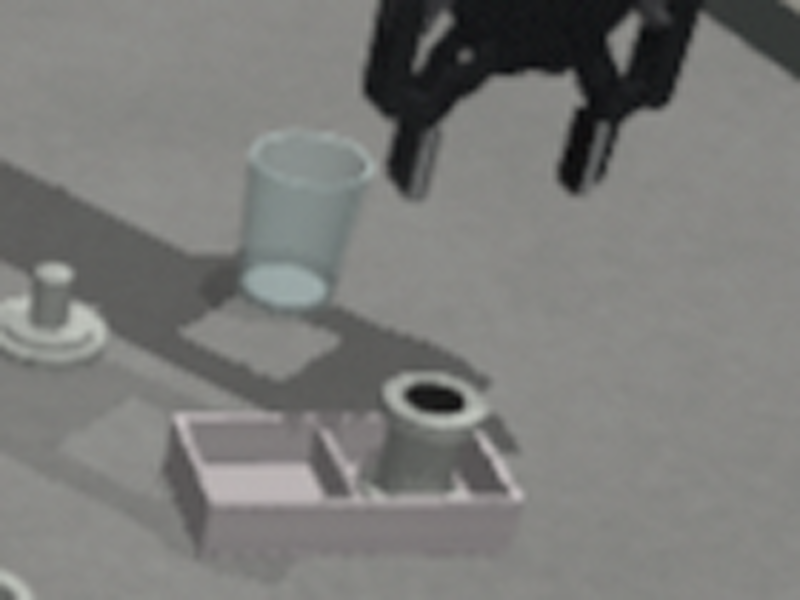

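Emit:
{"method": "send_rows", "body": {
  "motion": [
    [[-1.206,-3.544,0,0,0,0.12],[-1.206,-3.544,0,0,0,0.12],[-1.206,-3.544,0,0,0,0.12],[-1.206,-3.544,0,0,0,0.12],[-1.206,-3.544,0,0,0,0.12],[-1.206,-3.544,0,0,0,0.12],[-1.206,-3.544,0,0,0,0.12],[-1.206,-3.544,0,0,0,0.12],[0,0,-1,0,0,0.12],[0,0,-1,0,0,0.12],[0,0,-1,0,0,0.12],[0,0,-1,0,0,0.12]]
  ],
  "fingers": 0
}}

```text
time: 13.58
tool_pos: [0.4487, 0.1574, 0.0993]
tool_rot: [0.438, 0.556, 0.437, -0.555]
contact_force: [0.1, -0.8, 0.0]
gripper_width: 1.001
```

Emit:
{"method": "send_rows", "body": {
  "motion": [
    [[0,0,-1,0,0,0.12],[0,0,-1,0,0,0],[0,0,0,0,0,0],[0,0,0,0,0,0]]
  ]
}}

```text
time: 13.92
tool_pos: [0.448, 0.1576, 0.0786]
tool_rot: [-0.468, -0.53, -0.468, 0.53]
contact_force: [0.5, -0.1, 0.9]
gripper_width: 1.002
```

```bash
python3 st.py; python3 cr.py scene e1 250 370 90 190; python3 cr.py top e1t 150 290 160 260
python3 - <<'E'
from h import *
p=manip.state()["tool_pos"]; print((proj("scene",p+[0,0,.045])-[250,90])*6)
E
```

```text
t 13.92 tcp [0.448  0.1576 0.0786] x [-0.0009 -0.0002 -1.    ] y [ 0.9922 -0.1243 -0.0009] jawang(from y)deg -97.14155059291755 J [ 0.1814 -0.2112  2.0654  0.      1.2883  0.3061] F [ 0.4589 -0.1161  0.9223] w 1.0019498361176091
scale 6 tcp px in crop [[312.91012051 404.80075267]
 [314.74366472 382.16225724]]
scale 5.714285714285714 tcp px in crop [[317.67969707 276.51061963]
 [314.12399007 275.41590831]]
[[319.74507779 324.80445318]]
```

View pics/e1.png

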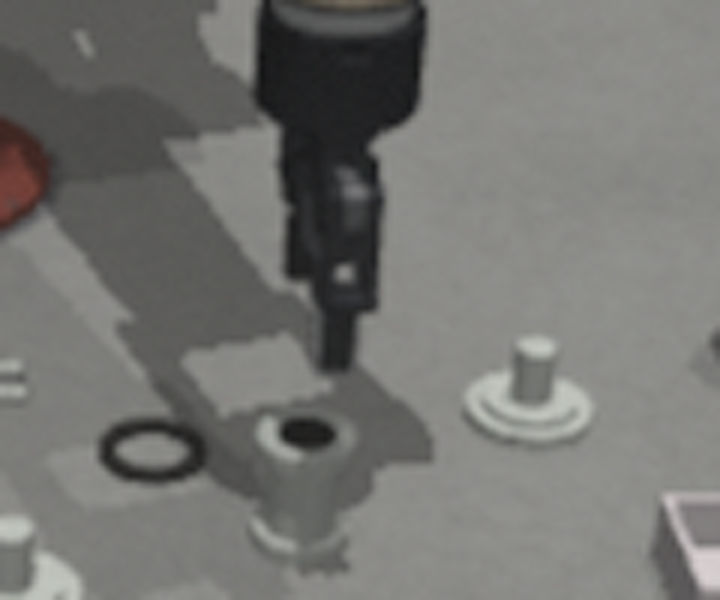

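View pics/e1t.png

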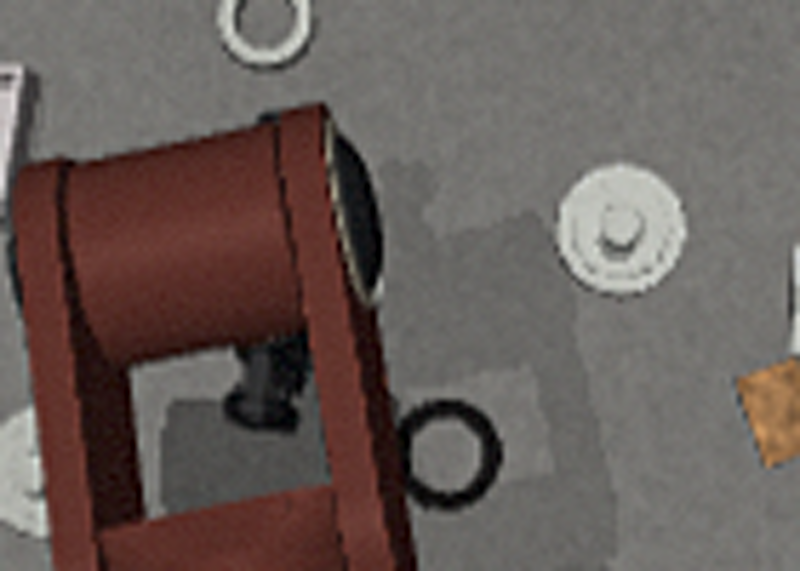

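Run:
```python
from h import *
p=manip.state()["tool_pos"]; j=np.array([.992,-.124,0])
print((proj("scene",[p+.048*j+[0,0,.045],p+[0,0,.2],[.4485,.158,.064]])-[250,90])*6)
im=manip.grab_frame("scene")
r=ray("scene",[250+307/6,90+434/6],.064); print(r)
```

```text
[[334.88623041 376.4426395 ]
 [344.4996872   19.54452583]
 [311.24349032 430.87586122]]
[[0.4509262  0.15516647 0.064     ]]
```

Emit:
{"method": "send_rows", "body": {
  "motion": [
    [[0,0,-2,0,0,0],[0,0,-2,0,0,0],[0,0,-2,0,0,0],[0,0,-1.2,0,0,0],[0,0,0,0,0,0],[0,0,0,0,0,0]]
  ]
}}

```text
time: 14.57
tool_pos: [0.4484, 0.1577, 0.007]
tool_rot: [-0.468, -0.53, -0.469, 0.53]
contact_force: [-0.0, 0.6, 0.1]
gripper_width: 0.998
```

Emit:
{"method": "send_rows", "body": {
  "motion": [
    [[0,0,0,0,0,0],[0,0,0,0,0,0],[0,0,0,0,0,0],[0,0,0,0,0,0],[0,0,0,0,0,0],[0,0,0,0,0,0],[0,0,0,0,0,0],[0,0,0,0,0,0]]
  ],
  "fingers": 1.0
}}

```text
time: 15.23
tool_pos: [0.4494, 0.158, 0.0088]
tool_rot: [0.469, 0.53, 0.468, -0.529]
contact_force: [-2.1, 0.8, 6.7]
gripper_width: 0.558
```

```bash
python3 st.py; python3 cr.py scene e2 250 370 90 190
```

```text
t 15.23 tcp [0.4494 0.158  0.0088] x [ 0.0017  0.0006 -1.    ] y [ 0.9925 -0.1219  0.0016] jawang(from y)deg -97.00464606552855 J [ 0.1816 -0.1076  2.1046  0.0003  1.1429  0.3037] F [-2.1375  0.8464  6.7005] w 0.5576349350883482
scale 6 tcp px in crop [[304.38922404 523.40421245]
 [306.10621735 502.29003282]]
```

View pics/e2.png

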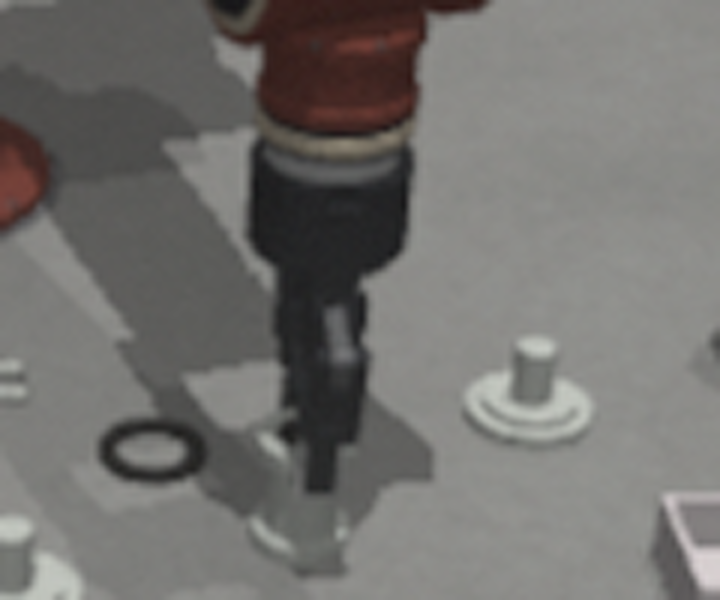

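Emit:
{"method": "send_rows", "body": {
  "motion": [
    [[0,0,1,0,0,0],[0,0,2.5,0,0,0],[0,0,3,0,0,0],[0,0,2.5,0,0,0],[1.0,2.4,0,0,0,0],[1.5,3.7,0,0,0,0],[1.5,3.7,0,0,0,0],[1.5,3.7,0,0,0,0],[1.5,3.7,0,0,0,0],[1.5,3.7,0,0,0,0],[0,0,0,0,0,0],[0,0,0,0,0,0]]
  ]
}}

```text
time: 16.28
tool_pos: [0.5333, 0.3682, 0.0963]
tool_rot: [-0.469, -0.529, -0.469, 0.53]
contact_force: [-0.0, -0.7, -3.3]
gripper_width: 0.556
```

```bash
python3 st.py; python3 cr.py scene e3 330 470 100 205; python3 cr.py top e3t 70 210 130 240;python3 - <<'E'
from h import *
p=manip.state()["tool_pos"]-[0,0,.007]; print((proj("scene",[p,p+[0,0,.064]])-[330,100])*5.714, (proj("top",[p,p+[0,0,.064]])-[70,130])*5.4545)
E
```

```text
t 16.28 tcp [0.5333 0.3682 0.0963] x [-0.0011 -0.0008 -1.    ] y [ 0.9928 -0.1195 -0.001 ] jawang(from y)deg -96.86441367282539 J [ 0.4896  0.1849  1.6417 -0.0002  1.3164  0.6095] F [-0.0267 -0.7282 -3.2887] w 0.5558182135788735
scale 5.714285714285714 tcp px in crop [[298.81898619 348.61791855]
 [303.79947579 326.21637308]]
scale 5.454545454545454 tcp px in crop [[338.55737101 277.05003788]
 [330.56293493 274.27983877]]
[[294.76778527 360.2569997 ]
 [319.73425761 247.73562791]] [[342.78490258 278.51361362]
 [302.09331544 264.41333217]]
```

View pics/e3.png

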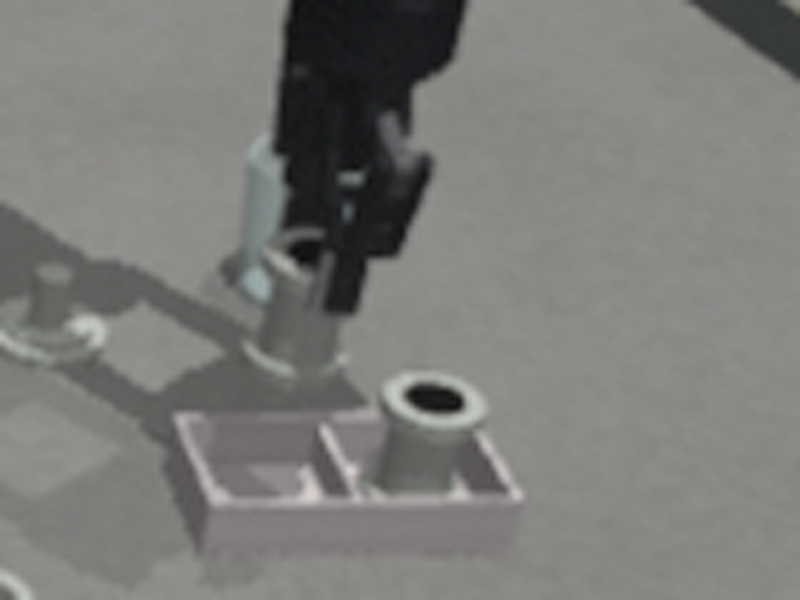

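View pics/e3t.png

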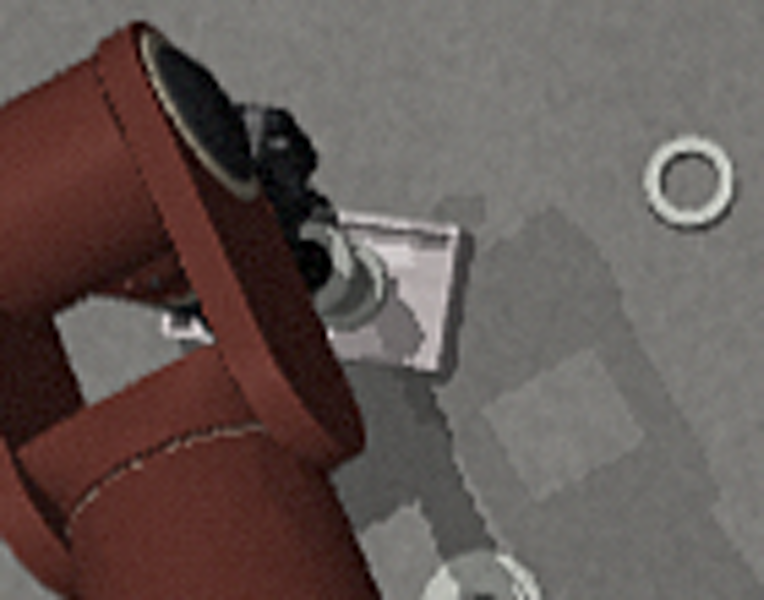

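Emit:
{"method": "send_rows", "body": {
  "motion": [
    [[0,-0.1,-2.5,0,0,0],[0,0,-2.5,0,0,0],[0,0,-2,0,0,0],[0,0,-1,0,0,0],[0,0,-0.3,0,0,0],[0,0,0,0,0,0],[0,0,0,0,0,0]]
  ]
}}

```text
time: 16.97
tool_pos: [0.5342, 0.3655, 0.0152]
tool_rot: [0.469, 0.53, 0.468, -0.529]
contact_force: [0.1, -0.0, -2.7]
gripper_width: 0.561
```

```bash
python3 st.py; python3 cr.py scene e4 330 470 100 205;python3 - <<'E'
from h import *
p=np.array([.534,.364,.004]); print((proj("scene",[p,p+[0,0,.064]])-[330,100])*5.714)
E
```

```text
t 16.97 tcp [0.5342 0.3655 0.0152] x [ 0.0018  0.0008 -1.    ] y [ 0.9925 -0.1226  0.0017] jawang(from y)deg -97.03942170664159 J [ 0.4852  0.2712  1.6884 -0.0001  1.18    0.6081] F [ 0.0617 -0.0392 -2.6532] w 0.5606708762180579
scale 5.714285714285714 tcp px in crop [[267.93876142 483.49154097]
 [272.51483902 462.88239492]]
[[260.57492195 501.22658578]
 [283.32046418 398.27840394]]
```

View pics/e4.png

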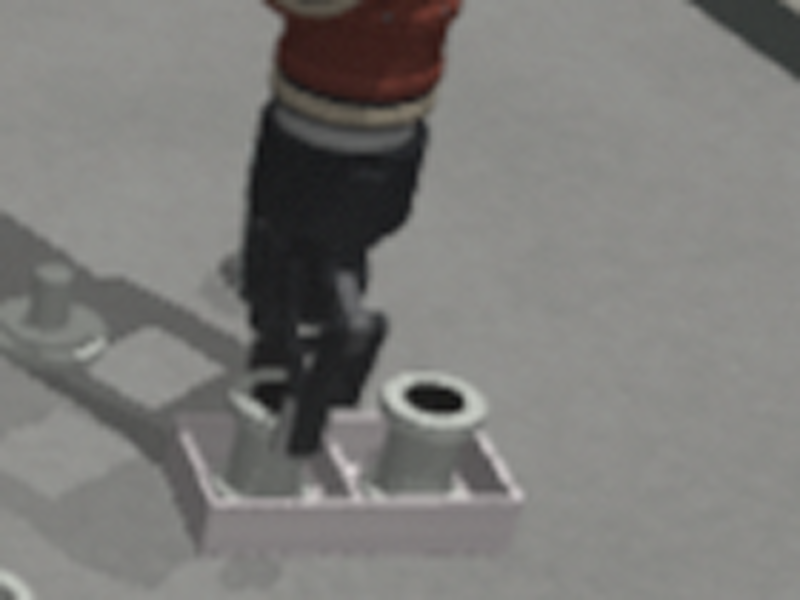

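Emit:
{"method": "send_rows", "body": {
  "motion": [
    [[0,0,-0.2,0,0,0],[0,0,-0.2,0,0,0],[0,0,0,0,0,0],[0,0,0,0,0,0]]
  ]
}}

```text
time: 17.35
tool_pos: [0.5347, 0.3666, 0.0129]
tool_rot: [0.469, 0.531, 0.468, -0.529]
contact_force: [-3.5, -1.1, 6.6]
gripper_width: 0.559
```

Emit:
{"method": "send_rows", "body": {
  "motion": [
    [[0,0,-0.2,0,0,0],[0,0,0,0,0,0],[0,0,0,0,0,0]]
  ]
}}

```text
time: 17.6
tool_pos: [0.5348, 0.367, 0.0128]
tool_rot: [0.469, 0.531, 0.469, -0.529]
contact_force: [-7.1, -2.8, 15.0]
gripper_width: 0.558
```

Emit:
{"method": "send_rows", "body": {
  "motion": [
    [[0,0,0.2,0,0,0],[0,0,0,0,0,0],[0,0,0,0,0,0],[0,0,0,0,0,0],[0,0,0,0,0,0],[0,0,1,0,0,0],[0,0,2,0,0,0],[0,0,3,0,0,0],[0,0,3,0,0,0]]
  ],
  "fingers": 0.2
}}

```text
time: 18.35
tool_pos: [0.5325, 0.3652, 0.1001]
tool_rot: [-0.468, -0.529, -0.469, 0.531]
contact_force: [1.2, 0.1, -0.1]
gripper_width: 0.801
```

Emit:
{"method": "send_rows", "body": {
  "motion": [
    [[-1.7,-0.5,2,0,0,0],[-3.5,-0.9,0,0,0,0],[-3.5,-0.9,0,0,0,0],[-3.5,-0.9,0,0,0,0],[-3.5,-0.9,0,0,0,0],[-2.3,-0.8,0,0,0,0],[0,0,0,0,0,0],[0,0,0,0,0,0]]
  ],
  "fingers": 0.4
}}

```text
time: 19.02
tool_pos: [0.3529, 0.3167, 0.1205]
tool_rot: [0.469, 0.53, 0.469, -0.529]
contact_force: [0.5, -0.3, -0.3]
gripper_width: 0.601
```

```bash
python3 st.py; python3 cr.py scene f1 290 450 90 205; python3 cr.py top f1t 70 210 130 260;python3 - <<'E'
from h import *
p=manip.state()["tool_pos"]; j=np.array([.9925,-.1226,0]); print((proj("scene",[p+.03*j+[0,0,.037]])-[290,90])*5)
for q in([.534,.364,.068],[.544,.440,.068],[.539,.402,.034]): print((proj("top",q)-[70,130])*4.615)
E
```

```text
t 19.02 tcp [0.3529 0.3167 0.1205] x [ 0.0015  0.0008 -1.    ] y [ 0.9926 -0.1211  0.0013] jawang(from y)deg -96.9548584140508 J [ 0.5743 -0.2628  2.0342 -0.0001  1.3685  0.6957] F [ 0.5364 -0.2635 -0.2676] w 0.6007179242472024
scale 5.0 tcp px in crop [[271.08308385 179.17303255]
 [273.82619237 160.43202238]]
scale 4.615384615384615 tcp px in crop [[354.00598045 522.96356352]
 [347.78709101 523.94965404]]
[[291.15830081 147.38662684]]
[[304.38798963 237.64422729]]
[[186.07609373 225.22784919]]
[[262.91990557 237.25851768]]
```

View pics/f1.png

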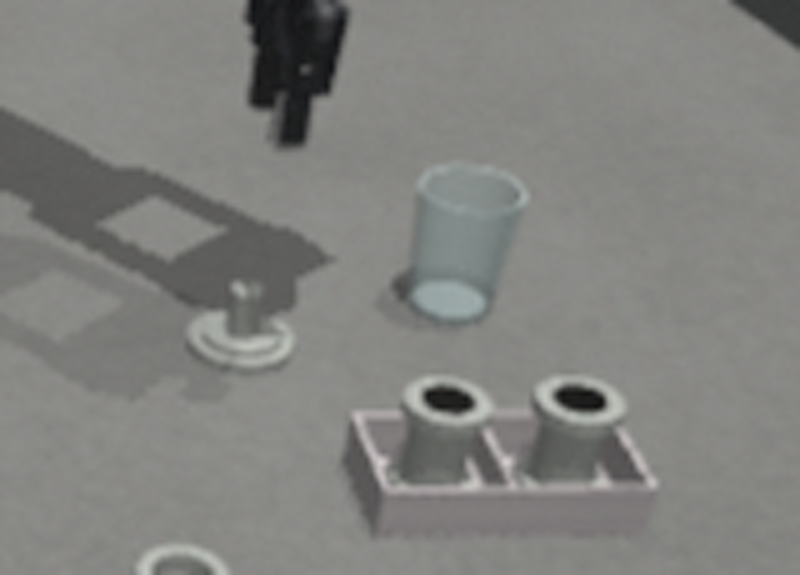

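View pics/f1t.png

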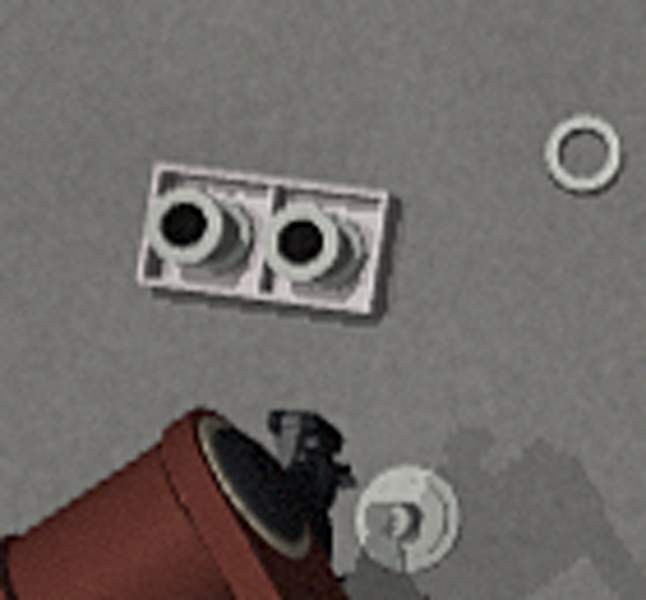

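Run:
```python
from h import *
print("scene knob",ray("scene",[290+247/5,90+287/5],.045)," top knob:",ray("top",[70+398/4.615,130+518/4.615],.045))
print("disc top",ray("top",[70+409/4.615,130+518/4.615],.008),"disc scene",ray("scene",[290+242/5,90+335/5],.008))
```

```text
scene knob [[0.35658126 0.3100616  0.045     ]]  top knob: [[0.35395207 0.31034122 0.045     ]]
disc top [[0.35245352 0.3127005  0.008     ]] disc scene [[0.35604641 0.31161559 0.008     ]]
```

Emit:
{"method": "send_rows", "body": {
  "motion": [
    [[0.15,-0.4,-2,0,0,0],[0,0,-3,0,0,0],[0,0,-3,0,0,0],[0,0,-2,0,0,0],[0,0,-1,0,0,0],[0,0,0,0,0,0],[0,0,0,0,0,0]]
  ]
}}

```text
time: 19.7
tool_pos: [0.3558, 0.3129, 0.0103]
tool_rot: [-0.468, -0.53, -0.468, 0.53]
contact_force: [0.5, 0.3, 0.6]
gripper_width: 0.595
```

```bash
python3 st.py; python3 cr.py scene f2 290 420 90 185
```

```text
t 19.7 tcp [0.3558 0.3129 0.0103] x [-0.     -0.0001 -1.    ] y [ 0.9925 -0.1223 -0.    ] jawang(from y)deg -97.02303695120213 J [ 0.5642 -0.1152  2.1085 -0.      1.1483  0.6868] F [0.5012 0.2784 0.601 ] w 0.5952204780729952
scale 6 tcp px in crop [[294.5611062  396.94805849]
 [297.51384925 376.60904034]]
```

View pics/f2.png

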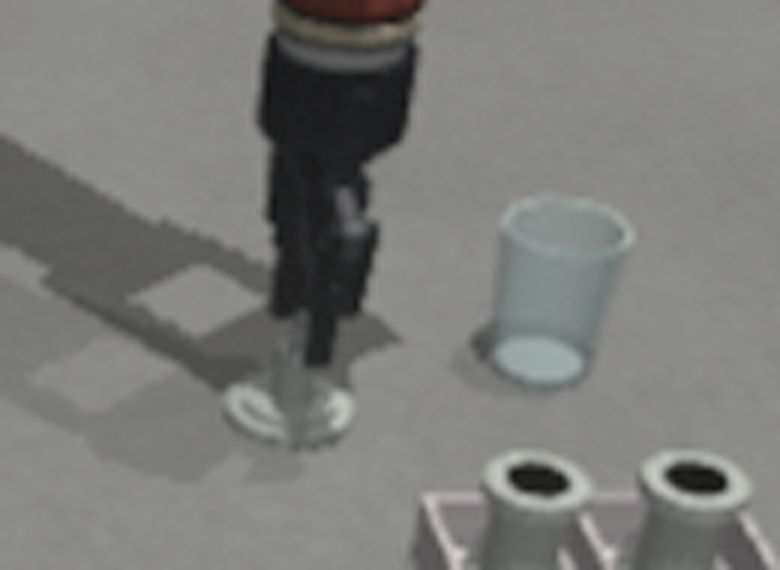

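Run:
```python
from h import *
p=manip.state()["tool_pos"]; j=np.array([.9925,-.1226,0]); print((proj("scene",[p+.033*j+[0,0,.037],p+.026*j+[0,0,.037],[.3555,.3125,.045],[.3555,.3125,.008]])-[290,90])*6)
```

```text
[[317.07142088 369.93248003]
 [314.04902949 363.13646495]
 [300.03111144 343.00212938]
 [291.60167189 401.33693884]]
```

Emit:
{"method": "send_rows", "body": {
  "motion": [
    [[0,-0.2,-1,0,0,0],[0,0,-1,0,0,0],[0,0,-0.7,0,0,0],[0,0,0,0,0,0],[0,0,0,0,0,0]]
  ]
}}

```text
time: 20.17
tool_pos: [0.3543, 0.3103, -0.0178]
tool_rot: [-0.468, -0.529, -0.469, 0.53]
contact_force: [-0.2, 0.0, -0.2]
gripper_width: 0.603
```

Emit:
{"method": "send_rows", "body": {
  "motion": [
    [[0,0,0,0,0,0],[0,0,0,0,0,0],[0,0,0,0,0,0],[0,0,0,0,0,0],[0,0,0,0,0,0],[0,0,0,0,0,0],[0,0,0,0,0,0],[0,0,0,0,0,0]]
  ],
  "fingers": 1.0
}}

```text
time: 20.83
tool_pos: [0.3554, 0.3111, -0.0164]
tool_rot: [0.469, 0.53, 0.469, -0.529]
contact_force: [-1.2, -0.7, 6.1]
gripper_width: 0.234
```

```bash
python3 st.py; python3 cr.py scene f3 290 420 90 185
```

```text
t 20.83 tcp [ 0.3554  0.3111 -0.0164] x [ 0.0009  0.0007 -1.    ] y [ 0.9925 -0.1219  0.0008] jawang(from y)deg -97.00333455959473 J [ 0.5611 -0.0733  2.1226  0.0001  1.0912  0.6833] F [-1.227  -0.6531  6.0539] w 0.23448331197627534
scale 6 tcp px in crop [[283.68187853 438.94441133]
 [286.53331486 419.11113527]]
```

View pics/f3.png

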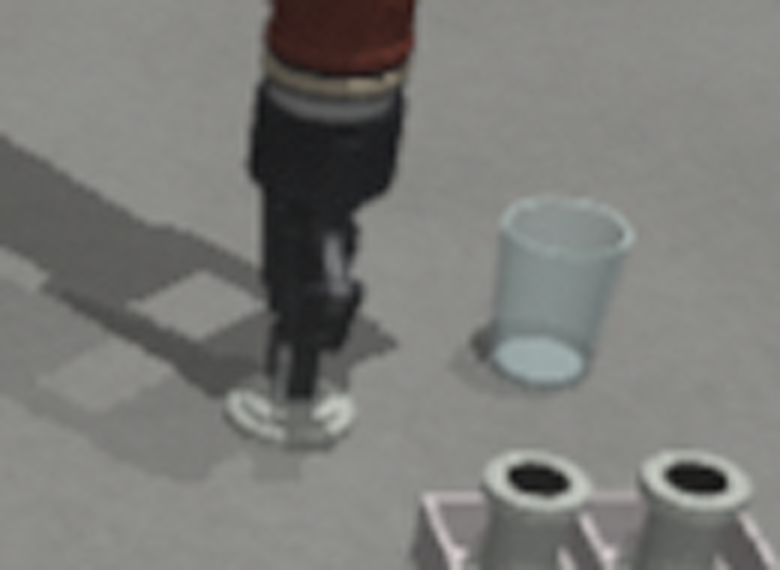

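Emit:
{"method": "send_rows", "body": {
  "motion": [
    [[0,0,1,0,0,0],[0,0,2.5,0,0,0],[0,0,3.5,0,0,0],[0,0,3.5,0,0,0],[0,0,2.5,0,0,0],[0.4,-1.8,0,0,0,0],[0.8,-3.7,0,0,0,0],[0.8,-3.7,0,0,0,0],[0.8,-3.7,0,0,0,0],[0.8,-3.7,0,0,0,0],[0.8,-3.7,0,0,0,0],[0.8,-3.7,0,0,0,0]]
  ]
}}

```text
time: 21.88
tool_pos: [0.406, 0.0689, 0.1123]
tool_rot: [-0.469, -0.529, -0.469, 0.53]
contact_force: [0.9, -0.3, -2.3]
gripper_width: 0.237
```

```bash
python3 st.py; python3 cr.py scene f4 220 420 60 200
```

```text
t 21.88 tcp [0.406  0.0689 0.1123] x [-0.0008 -0.0003 -1.    ] y [ 0.9926 -0.1215 -0.0008] jawang(from y)deg -96.98003063338182 J [-0.0129 -0.4336  2.1764 -0.0003  1.3996  0.109 ] F [ 0.9045 -0.2985 -2.3309] w 0.23660740494758184
scale 4.0 tcp px in crop [[192.14562317 334.43174371]
 [192.46855812 318.98536776]]
```

View pics/f4.png

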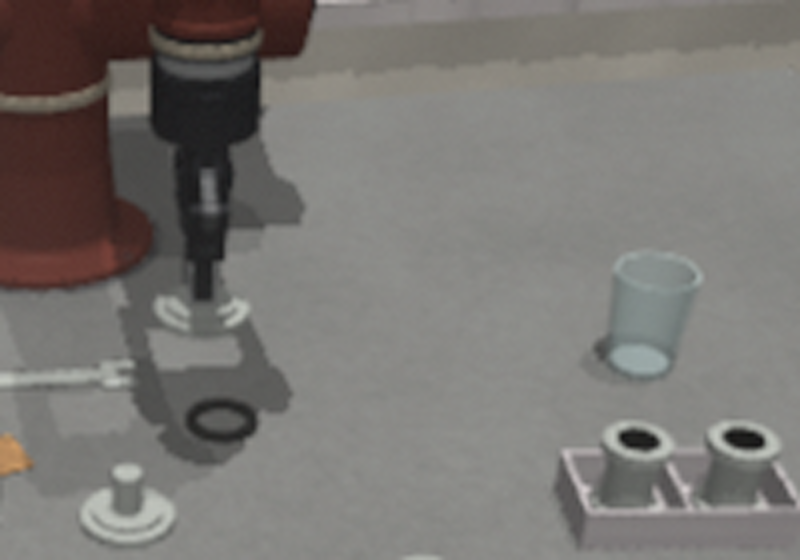

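Emit:
{"method": "send_rows", "body": {
  "motion": [
    [[0.78,-3.63,0,0,0,0],[0.78,-3.63,0,0,0,0],[0.78,-3.63,0,0,0,0],[0.78,-3.63,0,0,0,0],[0.78,-3.63,0,0,0,0],[0.78,-3.63,0,0,0,0],[0.78,-3.63,0,0,0,0],[0.78,-3.63,0,0,0,0],[0.78,-3.63,0,0,0,0],[0.78,-3.63,0,0,0,0],[0.78,-3.63,0,0,0,0],[0.78,-3.63,0,0,0,0]]
  ]
}}

```text
time: 22.93
tool_pos: [0.5, -0.366, 0.1119]
tool_rot: [-0.468, -0.53, -0.469, 0.53]
contact_force: [-0.2, 0.2, -2.6]
gripper_width: 0.24
```

Emit:
{"method": "send_rows", "body": {
  "motion": [
    [[0.78,-3.63,0,0,0,0],[0.78,-3.63,0,0,0,0],[0,0,-2,0,0,0],[0,0,-3,0,0,0],[0,0,-2,0,0,0],[0,0,0,0,0,0],[0,0,0,0,0,0]]
  ]
}}

```text
time: 23.52
tool_pos: [0.5147, -0.4358, 0.0404]
tool_rot: [-0.467, -0.529, -0.47, 0.53]
contact_force: [0.6, -0.1, -0.5]
gripper_width: 0.233
```

```bash
python3 st.py; python3 cr.py scene g1 40 180 130 240;python3 cr.py top g1t 330 450 140 230
python3 - <<'E'
from h import *
p=manip.state()["tool_pos"]+[0,0,.016]; b=np.array([.516,-.439,.004])
print((proj("scene",[p,p+[0,0,.008],b,b+[0,0,.008]])-[40,130])*5.4545,(proj("top",[p+[0,0,.008],b,b+[0,0,.008]])-[330,140])*6)
E
```

```text
t 23.52 tcp [ 0.5147 -0.4358  0.0404] x [-0.0038  0.0038 -1.    ] y [ 0.9925 -0.1218 -0.0042] jawang(from y)deg -96.99784267614888 J [-0.8127  0.3033  1.602  -0.0001  1.2417 -0.6906] F [ 0.6395 -0.1405 -0.5316] w 0.23322453362116116
scale 5.454545454545454 tcp px in crop [[286.06133563 395.90345978]
 [279.57488662 374.95511277]]
scale 6 tcp px in crop [[456.92374607 246.15104282]
 [466.54317226 243.22994766]]
[[275.18860969 368.67447053]
 [271.11660027 355.5592764 ]
 [300.88008691 457.14795518]
 [297.04821122 444.83123278]] [[474.84957204 240.70757432]
 [430.54384439 256.45152509]
 [436.0725752  254.78756638]]
```

View pics/g1.png

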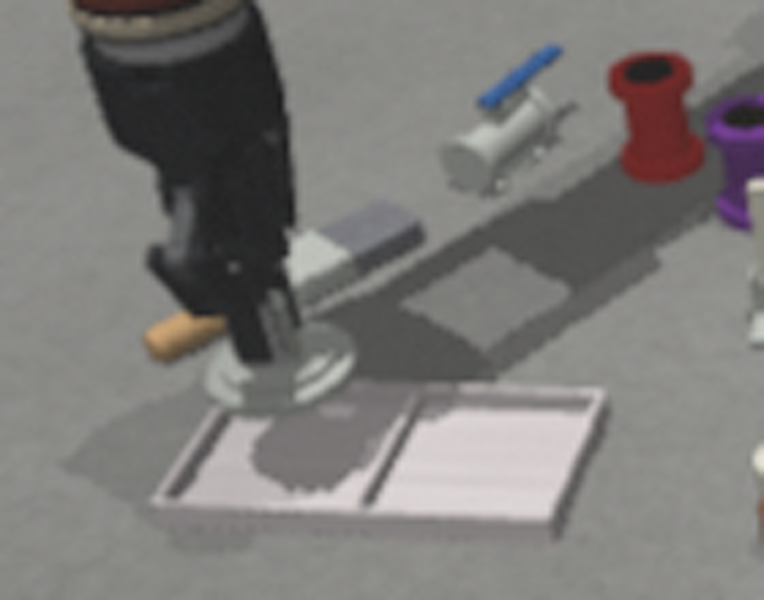

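View pics/g1t.png

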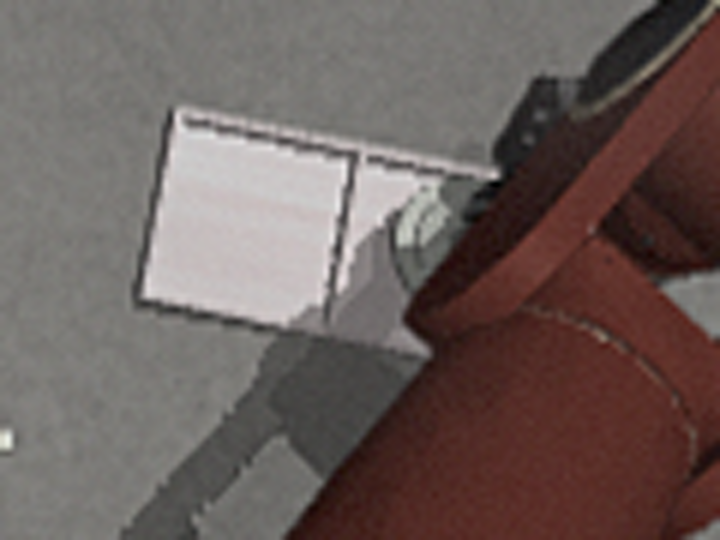

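Emit:
{"method": "send_rows", "body": {
  "motion": [
    [[0.1,-0.2,-2,0,0,0],[0,0,-1.5,0,0,0],[0,0,-1.2,0,0,0],[0,0,-0.2,0,0,0],[0,0,0,0,0,0],[0,0,0,0,0,0]]
  ]
}}

```text
time: 24.12
tool_pos: [0.5173, -0.4396, -0.0057]
tool_rot: [0.469, 0.53, 0.468, -0.53]
contact_force: [-0.4, -0.4, -0.6]
gripper_width: 0.24
```

```bash
python3 st.py; python3 cr.py scene g2 40 180 130 240
```

```text
t 24.12 tcp [ 0.5173 -0.4396 -0.0057] x [ 0.0002 -0.0002 -1.    ] y [ 0.9926 -0.1218  0.0002] jawang(from y)deg -96.99805594920302 J [-0.8139  0.3641  1.6117  0.      1.1655 -0.6918] F [-0.4268 -0.3971 -0.6213] w 0.240088710917561
scale 5.454545454545454 tcp px in crop [[302.71862204 473.36616585]
 [296.51075163 453.48556123]]
```

View pics/g2.png

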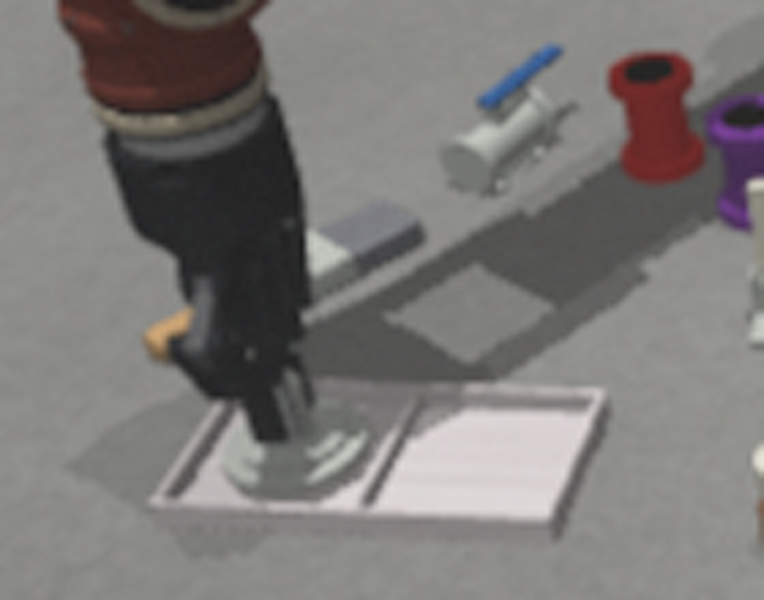

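Emit:
{"method": "send_rows", "body": {
  "motion": [
    [[0,0,-0.2,0,0,0],[0,0,-0.2,0,0,0],[0,0,0,0,0,0],[0,0,0,0,0,0]]
  ]
}}

```text
time: 24.5
tool_pos: [0.5171, -0.4395, -0.01]
tool_rot: [0.469, 0.53, 0.469, -0.53]
contact_force: [-0.3, -0.3, -1.6]
gripper_width: 0.236
```

Emit:
{"method": "send_rows", "body": {
  "motion": [
    [[0,0,-0.2,0,0,0],[0,0,0,0,0,0],[0,0,0,0,0,0]]
  ]
}}

```text
time: 24.75
tool_pos: [0.517, -0.4395, -0.0122]
tool_rot: [-0.468, -0.53, -0.469, 0.53]
contact_force: [-0.4, 0.2, -2.4]
gripper_width: 0.241
```

Emit:
{"method": "send_rows", "body": {
  "motion": [
    [[0,0,-0.15,0,0,0],[0,0,-0.15,0,0,0],[0,0,0,0,0,0],[0,0,0,0,0,0]]
  ]
}}

```text
time: 25.08
tool_pos: [0.5172, -0.4396, -0.0124]
tool_rot: [-0.468, -0.529, -0.469, 0.53]
contact_force: [-5.5, 5.6, 9.9]
gripper_width: 0.234
```

Emit:
{"method": "send_rows", "body": {
  "motion": [
    [[0,0,0.2,0,0,0],[0,0,0,0,0,0],[0,0,0,0,0,0],[0,0,0,0,0,0],[0,0,0,0,0,0],[0,0,1,0,0,0],[0,0,3,0,0,0],[0,0,4,0,0,0],[0,0,4,0,0,0],[0,0,1.5,0,0,0]]
  ],
  "fingers": 0.4
}}

```text
time: 25.92
tool_pos: [0.5197, -0.4422, 0.1303]
tool_rot: [0.472, 0.53, 0.465, -0.529]
contact_force: [0.2, -1.3, 1.2]
gripper_width: 0.603
```

Emit:
{"method": "send_rows", "body": {
  "motion": [
    [[-0.35,3.7,0,0,0,0],[-0.35,3.7,0,0,0,0],[-0.35,3.7,0,0,0,0],[-0.35,3.7,0,0,0,0],[-0.35,3.7,0,0,0,0],[-0.35,3.7,0,0,0,0],[-0.35,3.7,0,0,0,0],[-0.35,3.7,0,0,0,0],[-0.35,3.7,0,0,0,0],[-0.35,3.7,0,0,0,0],[-0.35,3.7,0,0,0,0],[-0.35,3.65,0,0,0,0]]
  ]
}}

```text
time: 26.92
tool_pos: [0.4748, 0.0056, 0.1225]
tool_rot: [0.469, 0.53, 0.468, -0.529]
contact_force: [0.9, -0.2, -0.3]
gripper_width: 0.595
```

Emit:
{"method": "send_rows", "body": {
  "motion": [
    [[0,0,-1.5,0,0,0],[0,0,-2.5,0,0,0],[0,0,0,0,0,0],[0,0,0,0,0,0]]
  ]
}}

```text
time: 27.25
tool_pos: [0.4738, 0.0043, 0.081]
tool_rot: [-0.468, -0.529, -0.469, 0.53]
contact_force: [-0.2, 0.2, 0.9]
gripper_width: 0.598
```

```bash
python3 st.py; python3 cr.py scene h1 190 320 100 195;python3 cr.py scene h1b 40 180 130 240;python3 cr.py top h1t 330 450 140 230
python3 - <<'E'
from h import *
p=manip.state()["tool_pos"]; j=np.array([.9925,-.1226,0]); print((proj("scene",[p+.033*j+[0,0,.037],[.4745,.004,.045],[.4745,.004,.008]])-[190,100])*6)
E
```

```text
t 27.25 tcp [0.4738 0.0043 0.081 ] x [-0.0031  0.0004 -1.    ] y [ 0.9926 -0.1216 -0.0031] jawang(from y)deg -96.98655076606428 J [-0.1482 -0.2153  2.0646 -0.0001  1.2954 -0.0262] F [-0.2191  0.2308  0.8705] w 0.5978321403867956
scale 6 tcp px in crop [[373.61691579 398.16471139]
 [373.47296258 375.01865266]]
scale 5.454545454545454 tcp px in crop [[1157.54753387  197.85211778]
 [1157.41457444  176.78549857]]
scale 6 tcp px in crop [[-428.07010994  345.17877802]
 [-428.19176012  343.28542015]]
[[375.83017614 368.63815718]
 [374.18914752 462.20757939]
 [374.57004249 523.97175459]]
```

View pics/h1.png

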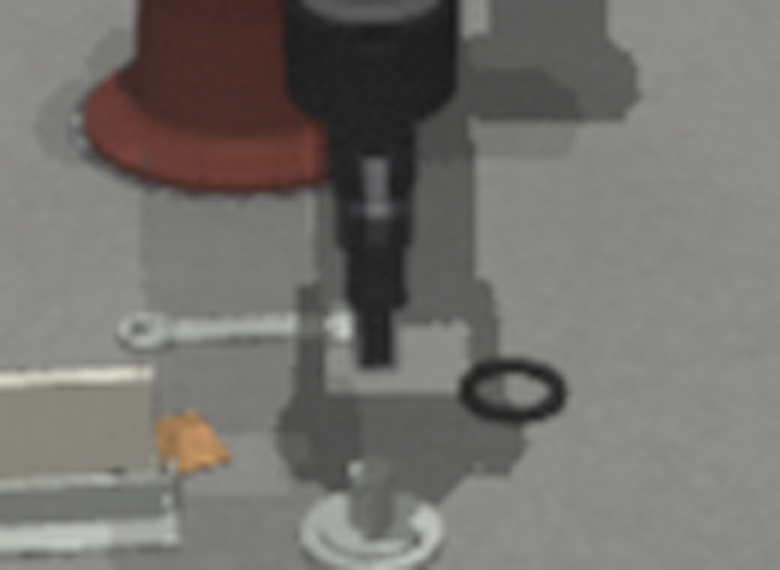

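View pics/h1b.png

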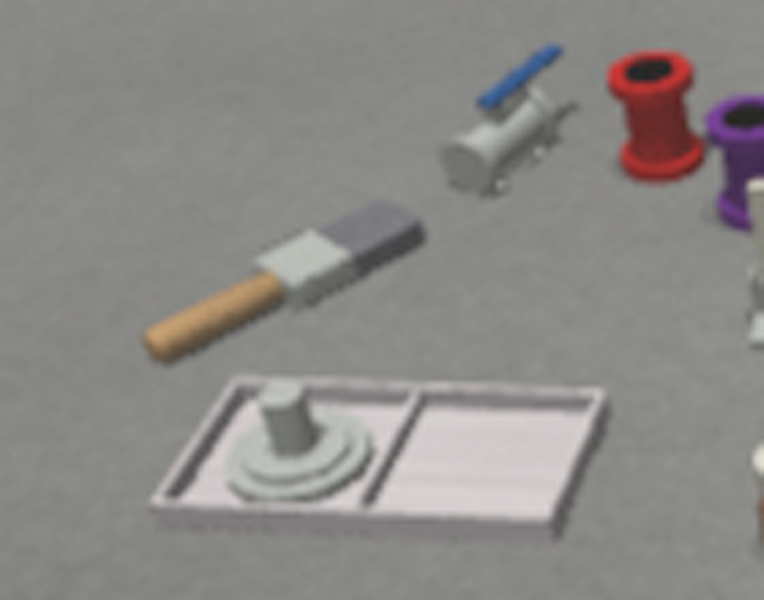

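View pics/h1t.png

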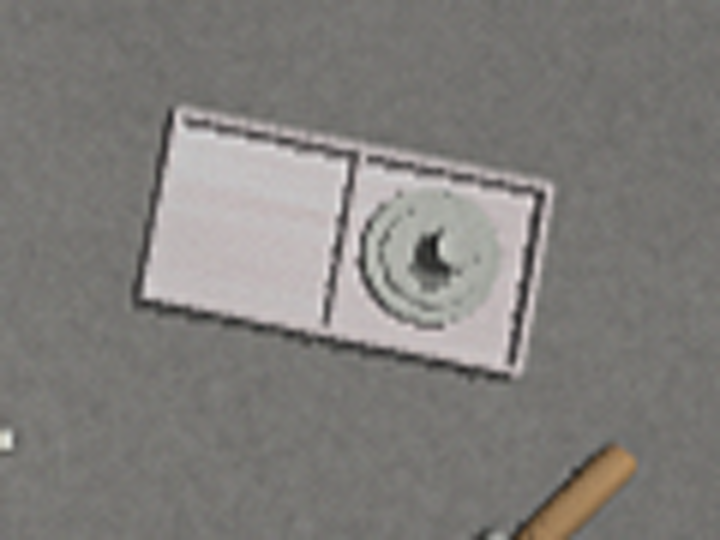

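Emit:
{"method": "send_rows", "body": {
  "motion": [
    [[0.05,-0.05,-2.5,0,0,0],[0,0,-2.5,0,0,0],[0,0,-2.3,0,0,0],[0,0,-1.5,0,0,0],[0,0,-1,0,0,0],[0,0,0,0,0,0],[0,0,0,0,0,0]]
  ]
}}

```text
time: 27.98
tool_pos: [0.4763, 0.0031, -0.0153]
tool_rot: [0.469, 0.53, 0.468, -0.53]
contact_force: [0.7, 0.1, 0.4]
gripper_width: 0.596
```

Emit:
{"method": "send_rows", "body": {
  "motion": [
    [[0,0,0,0,0,0],[0,0,0,0,0,0],[0,0,0,0,0,0],[0,0,0,0,0,0],[0,0,0,0,0,0],[0,0,0,0,0,0],[0,0,0,0,0,0],[0,0,0,0,0,0]]
  ],
  "fingers": 1.0
}}

```text
time: 28.65
tool_pos: [0.4771, 0.0032, -0.0143]
tool_rot: [0.469, 0.53, 0.468, -0.529]
contact_force: [-1.5, -0.8, 5.2]
gripper_width: 0.233
```

Emit:
{"method": "send_rows", "body": {
  "motion": [
    [[0,0,1,0,0,0],[0,0,3,0,0,0],[0,0,3.5,0,0,0],[0,0,3.5,0,0,0],[0.3,-1.9,0,0,0,0],[0.6,-3.5,0,0,0,0],[0.6,-3.5,0,0,0,0],[0.6,-3.5,0,0,0,0],[0.6,-3.5,0,0,0,0],[0.6,-3.5,0,0,0,0],[0.6,-3.5,0,0,0,0],[0.6,-3.5,0,0,0,0]]
  ]
}}

```text
time: 29.65
tool_pos: [0.5203, -0.262, 0.0941]
tool_rot: [0.468, 0.53, 0.469, -0.53]
contact_force: [0.5, 0.8, -2.2]
gripper_width: 0.233
```

Emit:
{"method": "send_rows", "body": {
  "motion": [
    [[0.6,-3.5,0,0,0,0],[0.6,-3.5,0,0,0,0],[0.2,-1.5,-1.5,0,0,0],[0,0,-2.5,0,0,0],[0,0,-2,0,0,0],[0,0,0,0,0,0],[0,0,0,0,0,0]]
  ]
}}

```text
time: 30.23
tool_pos: [0.5333, -0.3444, 0.0324]
tool_rot: [-0.467, -0.529, -0.47, 0.53]
contact_force: [0.5, -0.8, -1.5]
gripper_width: 0.235
```

```bash
python3 st.py; python3 cr.py scene i1 40 180 130 240;python3 cr.py top i1t 330 450 140 230
python3 - <<'E'
from h import *
p=manip.state()["tool_pos"]+[0,0,.014]; b=np.array([.536,-.346,.004])
print((proj("scene",[p,p+[0,0,.008],b,b+[0,0,.008]])-[40,130])*5.4545,(proj("top",[p+[0,0,.008],b,b+[0,0,.008]])-[330,140])*6)
E
```

```text
t 30.23 tcp [ 0.5333 -0.3444  0.0324] x [-0.0031  0.0025 -1.    ] y [ 0.9925 -0.1219 -0.0033] jawang(from y)deg -97.00250552848604 J [-0.6906  0.2275  1.7082 -0.      1.2098 -0.5684] F [ 0.4887 -0.8133 -1.4559] w 0.23512302716364206
scale 5.454545454545454 tcp px in crop [[478.26899658 412.70075261]
 [473.19234649 391.91715522]]
scale 6 tcp px in crop [[264.46808725 216.19526463]
 [271.89773513 212.97590807]]
[[470.84225901 389.41777754]
 [467.66451296 376.44020829]
 [488.05317877 461.98030975]
 [485.02903863 449.64003728]] [[277.13690703 210.70571133]
 [247.26196019 222.60246343]
 [251.58587826 220.72203655]]
```

View pics/i1.png

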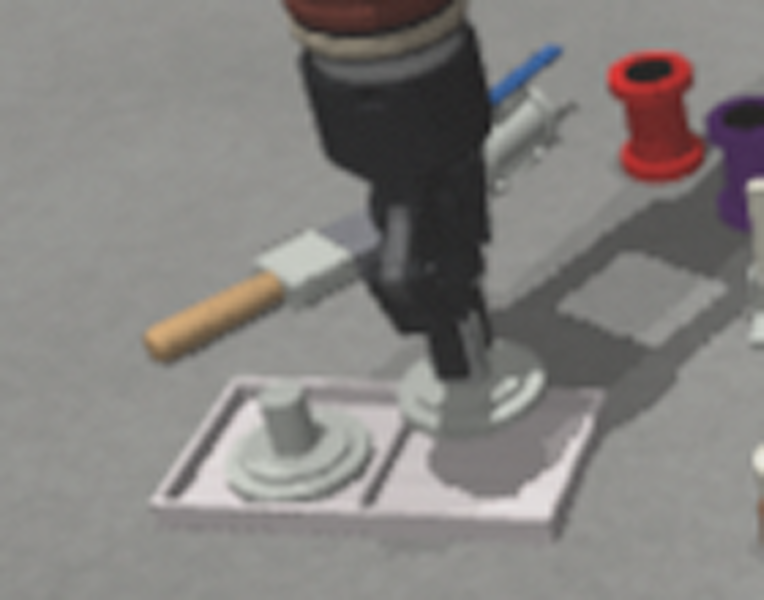

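View pics/i1t.png

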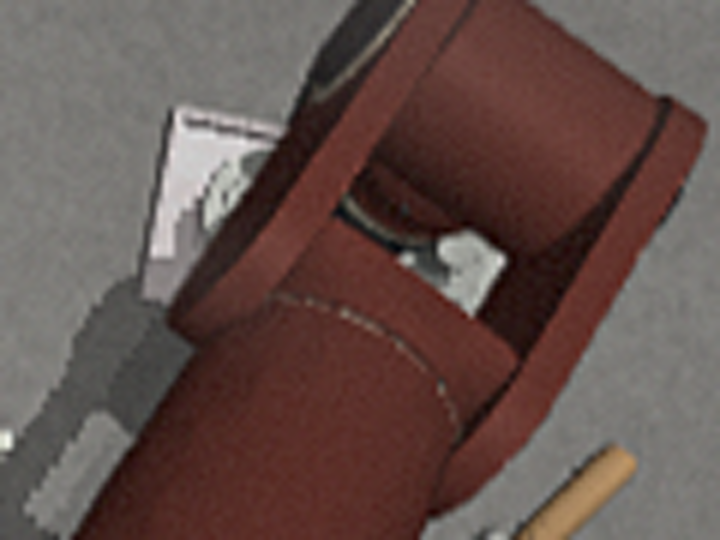

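Emit:
{"method": "send_rows", "body": {
  "motion": [
    [[0.05,0,-1.5,0,0,0],[0,0,-1.3,0,0,0],[0,0,-1,0,0,0],[0,0,-0.2,0,0,0],[0,0,0,0,0,0],[0,0,0,0,0,0]]
  ]
}}

```text
time: 30.83
tool_pos: [0.5349, -0.3453, -0.0065]
tool_rot: [-0.468, -0.53, -0.469, 0.53]
contact_force: [0.4, 0.7, -1.4]
gripper_width: 0.236
```

Emit:
{"method": "send_rows", "body": {
  "motion": [
    [[0,0,-0.2,0,0,0],[0,0,0,0,0,0],[0,0,0,0,0,0]]
  ]
}}

```text
time: 31.08
tool_pos: [0.5354, -0.3458, -0.0076]
tool_rot: [0.469, 0.53, 0.468, -0.53]
contact_force: [-0.3, -0.7, -0.7]
gripper_width: 0.232
```

Emit:
{"method": "send_rows", "body": {
  "motion": [
    [[0,0,-0.2,0,0,0],[0,0,0,0,0,0],[0,0,0,0,0,0]]
  ]
}}

```text
time: 31.33
tool_pos: [0.5351, -0.3456, -0.0101]
tool_rot: [-0.469, -0.53, -0.469, 0.53]
contact_force: [-0.5, 0.9, -1.6]
gripper_width: 0.239
```

Emit:
{"method": "send_rows", "body": {
  "motion": [
    [[0,0,-0.2,0,0,0],[0,0,0,0,0,0],[0,0,0,0,0,0]]
  ]
}}

```text
time: 31.58
tool_pos: [0.5351, -0.3456, -0.0102]
tool_rot: [-0.468, -0.529, -0.469, 0.53]
contact_force: [-4.8, 3.1, 7.8]
gripper_width: 0.234
```

Emit:
{"method": "send_rows", "body": {
  "motion": [
    [[0,0,0.2,0,0,0],[0,0,0,0,0,0],[0,0,0,0,0,0],[0,0,0,0,0,0],[0,0,0,0,0,0],[0,0,1,0,0,0],[0,0,3,0,0,0],[0,0,4,0,0,0],[0,0,4,0,0,0],[0,0,1,0,0,0]]
  ],
  "fingers": 0.4
}}

```text
time: 32.42
tool_pos: [0.5387, -0.3483, 0.1292]
tool_rot: [0.473, 0.53, 0.464, -0.529]
contact_force: [0.6, -0.5, 0.7]
gripper_width: 0.603
```

Emit:
{"method": "send_rows", "body": {
  "motion": [
    [[-1.7,3.2,0,0,0,0.02],[-1.75,3.3,0,0,0,0.02],[-1.75,3.3,0,0,0,0.02],[-1.75,3.3,0,0,0,0.01],[-1.75,3.3,0,0,0,0],[-1.75,3.2,0,0,0,0],[0,0,0,0,0,0],[0,0,0,0,0,0],[0,0,0,0,0,0]]
  ]
}}

```text
time: 33.17
tool_pos: [0.4312, -0.1499, 0.1209]
tool_rot: [0.488, 0.513, 0.486, -0.513]
contact_force: [-0.3, -0.0, 0.4]
gripper_width: 0.601
```

```bash
python3 st.py; python3 cr.py scene j1 130 260 100 195;python3 cr.py top j1t 260 450 130 260
python3 - <<'E'
from h import *
p=manip.state()["tool_pos"]; j=np.array([.9925,-.07,0]); print((proj("scene",[p+.033*j+[0,0,.037],[.4305,-.15,.086]])-[130,100])*6)
print((proj("top",[[.536,-.346,.012],[.516,-.439,.012],p+[0,0,.037]])-[260,130])*800/190)
E
```

```text
t 33.17 tcp [ 0.4312 -0.1499  0.1209] x [ 0.0018 -0.0012 -1.    ] y [ 0.9987 -0.0518  0.0018] jawang(from y)deg -92.96944537397094 J [-0.4976 -0.3127  2.0731 -0.0002  1.379  -0.4458] F [-0.3443 -0.0074  0.4273] w 0.6007666552460563
scale 6 tcp px in crop [[395.31198286 310.67456244]
 [392.83570064 286.76396112]]
scale 4.2105263157894735 tcp px in crop [[228.66123255 342.06316874]
 [231.34148849 341.36489625]]
[[386.1783639  277.81162413]
 [402.24290969 372.15754127]]
[[471.28833562 196.99792039]
 [600.75268435 220.90355536]
 [236.45978261 340.03145496]]
```

View pics/j1.png

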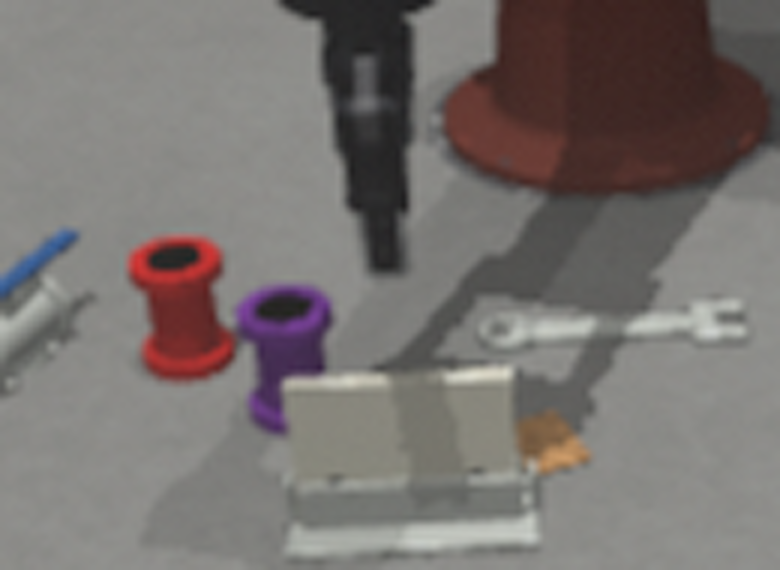

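View pics/j1t.png

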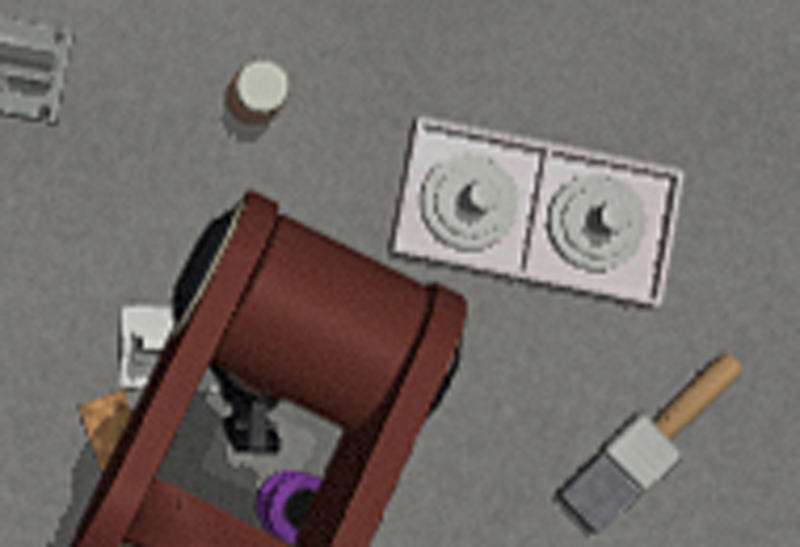

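Emit:
{"method": "send_rows", "body": {
  "motion": [
    [[0,0,-2,0,0,0],[0,0,-3,0,0,0],[0,0,-3,0,0,0],[0,0,-1.5,0,0,0],[0,0,-0.9,0,0,0],[0,0,0,0,0,0],[0,0,0,0,0,0]]
  ]
}}

```text
time: 33.85
tool_pos: [0.4312, -0.1502, 0.0163]
tool_rot: [-0.487, -0.513, -0.487, 0.513]
contact_force: [0.6, -0.5, 0.3]
gripper_width: 0.598
```

Emit:
{"method": "send_rows", "body": {
  "motion": [
    [[0,0,0,0,0,0],[0,0,0,0,0,0],[0,0,0,0,0,0],[0,0,0,0,0,0],[0,0,0,0,0,0],[0,0,0,0,0,0],[0,0,0,0,0,0],[0,0,0,0,0,0],[0,0,0,0,0,0]]
  ],
  "fingers": 1.0
}}

```text
time: 34.6
tool_pos: [0.4313, -0.15, 0.0173]
tool_rot: [0.487, 0.513, 0.486, -0.513]
contact_force: [-2.3, -0.1, 6.2]
gripper_width: 0.093
```

```bash
python3 st.py; python3 cr.py scene k1 130 260 100 195
```

```text
t 34.6 tcp [ 0.4313 -0.15    0.0173] x [ 0.0013 -0.0011 -1.    ] y [ 0.9986 -0.0523  0.0013] jawang(from y)deg -92.99909126582621 J [-0.4977 -0.1736  2.1466 -0.0004  1.167  -0.4452] F [-2.2865 -0.1454  6.1881] w 0.09296416900205728
scale 6 tcp px in crop [[414.36791793 489.95436985]
 [412.1450574  468.45992766]]
```

View pics/k1.png

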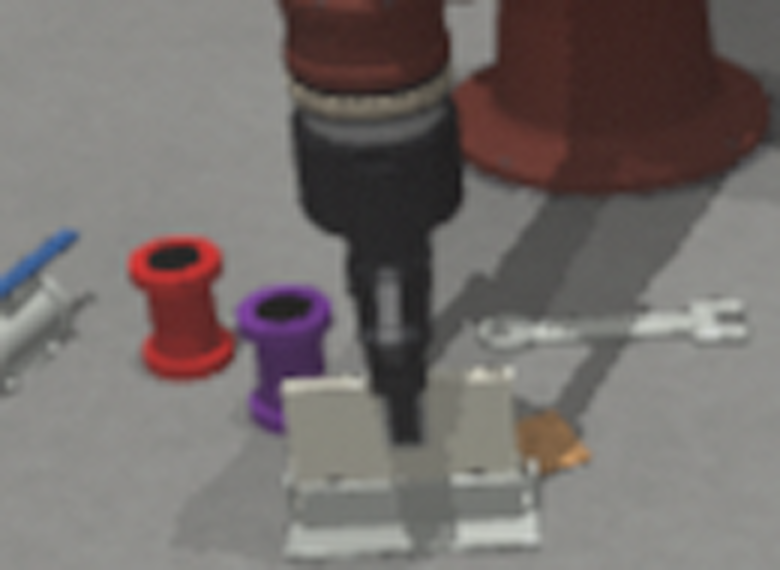

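Emit:
{"method": "send_rows", "body": {
  "motion": [
    [[0,0,1,0,0,0],[0,0,2,0,0,0],[0,0,2.5,0,0,0],[0,0,2.5,0,0,0],[0,0,2,0,0,0],[0,0,0,0,0,0],[0,0,0,0,0,0]]
  ]
}}

```text
time: 35.23
tool_pos: [0.4314, -0.1499, 0.1173]
tool_rot: [0.488, 0.513, 0.486, -0.512]
contact_force: [-0.2, 0.4, -1.1]
gripper_width: 0.098
```

Emit:
{"method": "send_rows", "body": {
  "motion": [
    [[1.5,1.0,0,0,0,-0.02],[2.8,1.9,0,0,0,-0.02],[2.8,1.9,0,0,0,-0.02],[2.8,1.9,0,0,0,-0.02],[2.8,1.9,0,0,0,-0.02],[2.8,1.9,0,0,0,-0.02],[2.8,1.9,0,0,0,-0.02],[2.8,1.9,0,0,0,-0.02],[0.9,0.8,0,0,0,0],[0,0,0,0,0,0],[0,0,0,0,0,0]]
  ]
}}

```text
time: 36.15
tool_pos: [0.6491, 0.0016, 0.1137]
tool_rot: [-0.444, -0.549, -0.445, 0.551]
contact_force: [0.2, -0.4, -1.9]
gripper_width: 0.098
```

```bash
python3 st.py; python3 cr.py scene l1 200 330 130 245;python3 cr.py top l1t 200 320 90 180
python3 - <<'E'
from h import *
s=manip.state()["tool_pos"]; a=np.radians(-12.3); u=np.array([-np.sin(a),np.cos(a),0])
p=s+[0,0,.069]; b=s-[0,0,.011]
k=600/115
print((proj("scene",[p-u*.055,p+u*.055,b-u*.055,b+u*.055])-[200,130])*k)
c=np.array([.651,.001,0]); print("clip jaw top ends/base corners scene",(proj("scene",[c+u*.045+[0,0,.038],c-u*.045+[0,0,.038]])-[200,130])*k)
print("top: blade",(proj("top",[p-u*.055,p+u*.055])-[200,90])*6,"jaws",(proj("top",[c+u*.045+[0,0,.038],c-u*.045+[0,0,.038]])-[200,90])*6)
E
```

```text
t 36.15 tcp [0.6491 0.0016 0.1137] x [-0.0041 -0.0001 -1.    ] y [ 0.9778 -0.2095 -0.004 ] jawang(from y)deg -102.09344408663596 J [-0.1117  0.1731  1.6245 -0.0006  1.348   0.0994] F [ 0.2476 -0.352  -1.9447] w 0.09763478530885264
scale 5.217391304347826 tcp px in crop [[328.02288424 332.87225782]
 [328.31807309 310.56287347]]
scale 6 tcp px in crop [[347.81721993 277.69671945]
 [347.6465462  271.54268615]]
[[206.75283003 206.74116836]
 [451.79977982 212.23596966]
 [210.81855971 347.85117443]
 [444.0018726  353.7715689 ]]
clip jaw top ends/base corners scene [[419.04257544 462.10323621]
 [235.25583547 457.01762462]]
top: blade [[468.04871869 265.82915961]
 [226.04356048 220.89164796]] jaws [[261.14262817 291.18889175]
 [435.43498078 323.69135668]]
```

View pics/l1.png

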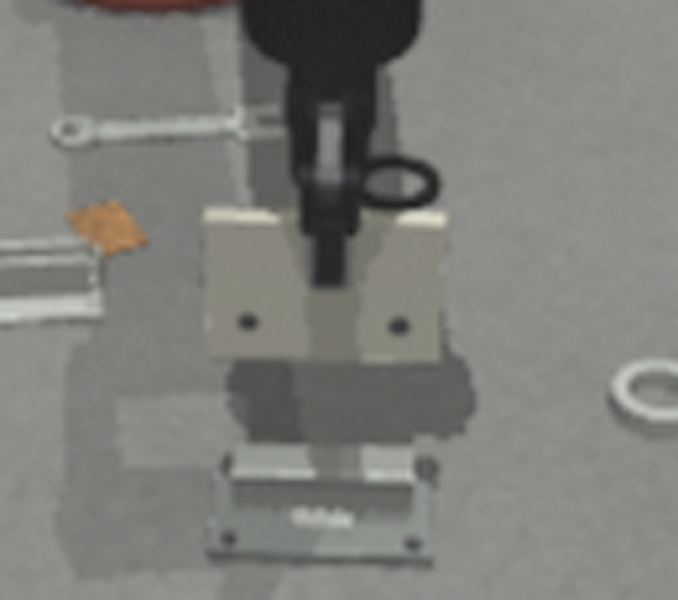

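View pics/l1t.png

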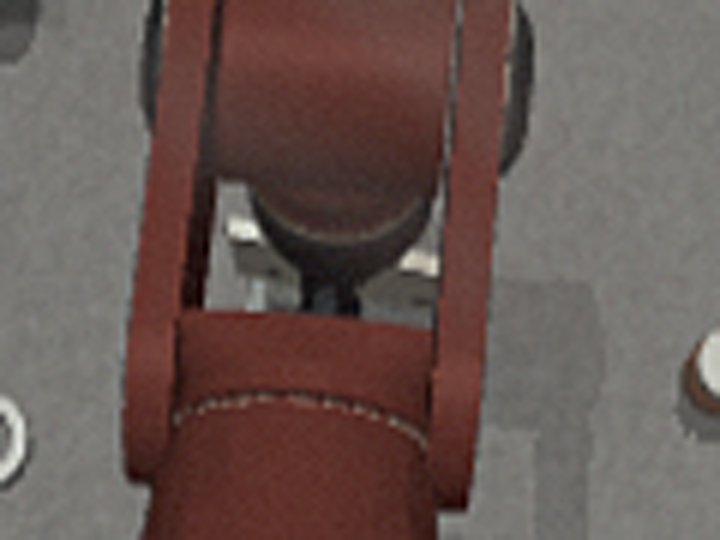

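Emit:
{"method": "send_rows", "body": {
  "motion": [
    [[0,0,-1.5,0,0,0],[0,0,-2,0,0,0],[0,0,-1.5,0,0,0],[0,0,-0.7,0,0,0],[0,0,0,0,0,0],[0,0,0,0,0,0],[0,0,0,0,0,0]]
  ]
}}

```text
time: 36.83
tool_pos: [0.6513, 0.0013, 0.0599]
tool_rot: [0.445, 0.551, 0.444, -0.55]
contact_force: [-0.7, -0.1, -0.7]
gripper_width: 0.097
```

```bash
python3 st.py; python3 cr.py scene l2 210 310 150 235;python3 cr.py top l2t 215 305 110 180;  python3 - <<'E'
from h import *
s=manip.state()["tool_pos"]; a=np.radians(-12.3); u=np.array([-np.sin(a),np.cos(a),0])
b=s-[0,0,.011];k=6
print((proj("scene",[b-u*.055,b+u*.055])-[210,150])*k)
E
```

```text
t 36.83 tcp [0.6513 0.0013 0.0599] x [ 0.0015 -0.0002 -1.    ] y [ 0.9775 -0.2108  0.0015] jawang(from y)deg -102.16847128889711 J [-0.1123  0.2274  1.6578  0.      1.2548  0.1001] F [-0.7301 -0.1291 -0.7312] w 0.09717478787079066
scale 6 tcp px in crop [[317.48733892 368.83156079]
 [317.81867382 344.76311422]]
scale 6 tcp px in crop [[257.21512341 176.64025791]
 [257.04569134 170.97796561]]
[[187.5846183  385.2322153 ]
 [447.7776548  392.33833508]]
```

View pics/l2.png

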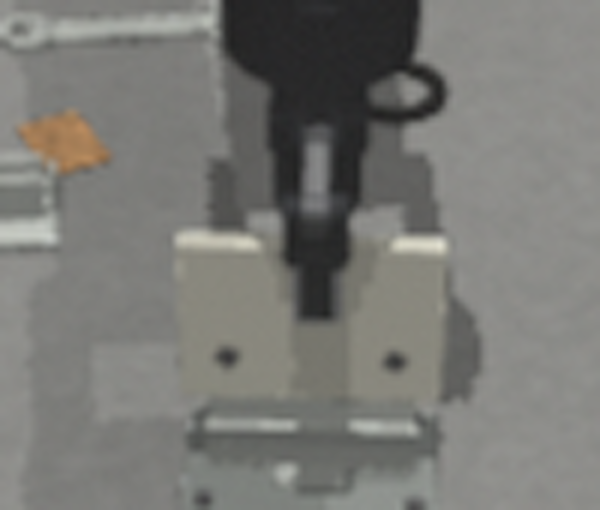

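View pics/l2t.png

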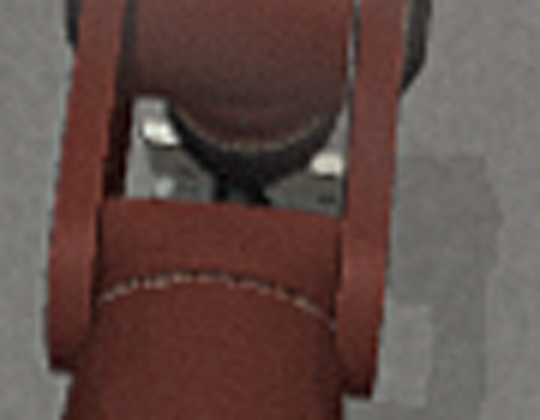

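Emit:
{"method": "send_rows", "body": {
  "motion": [
    [[0,0,-0.4,0,0,0],[0,0,-0.4,0,0,0],[0,0,-0.3,0,0,0],[0,0,-0.3,0,0,0],[0,0,0,0,0,0],[0,0,0,0,0,0]]
  ]
}}

```text
time: 37.43
tool_pos: [0.6503, 0.0015, 0.0444]
tool_rot: [-0.444, -0.55, -0.444, 0.55]
contact_force: [0.4, 0.1, -0.5]
gripper_width: 0.1
```

```bash
python3 st.py; python3 cr.py scene l3 210 310 150 235
```

```text
t 37.43 tcp [0.6503 0.0015 0.0444] x [-0.0009  0.0001 -1.    ] y [ 0.9776 -0.2106 -0.0009] jawang(from y)deg -102.15656857312744 J [-0.112   0.2444  1.6662 -0.      1.232   0.1002] F [ 0.3747  0.0774 -0.5235] w 0.09994498398620025
scale 6 tcp px in crop [[317.14872134 395.57532386]
 [317.47414426 371.95276368]]
```

View pics/l3.png

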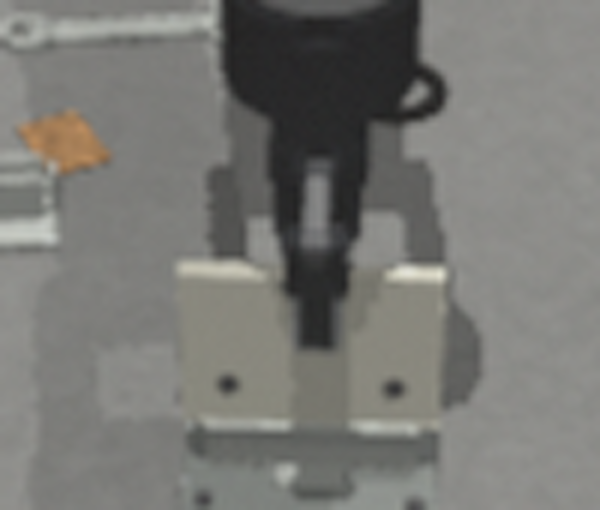

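Emit:
{"method": "send_rows", "body": {
  "motion": [
    [[0,0,-0.3,0,0,0],[0,0,-0.3,0,0,0],[0,0,-0.2,0,0,0],[0,0,0,0,0,0]]
  ]
}}

```text
time: 37.82
tool_pos: [0.6501, 0.0017, 0.037]
tool_rot: [-0.444, -0.55, -0.445, 0.55]
contact_force: [-2.9, 1.3, 3.5]
gripper_width: 0.1
```

Emit:
{"method": "send_rows", "body": {
  "motion": [
    [[0,0,-0.3,0,0,0],[0,0,-0.3,0,0,0],[0,0,-0.2,0,0,0],[0,0,0,0,0,0]]
  ]
}}

```text
time: 38.15
tool_pos: [0.6505, 0.0017, 0.0295]
tool_rot: [-0.444, -0.55, -0.444, 0.55]
contact_force: [-3.5, 1.5, 4.4]
gripper_width: 0.098
```

Emit:
{"method": "send_rows", "body": {
  "motion": [
    [[0,0,-0.3,0,0,0],[0,0,-0.2,0,0,0],[0,0,-0.2,0,0,0],[0,0,0,0,0,0]]
  ]
}}

```text
time: 38.48
tool_pos: [0.6504, 0.0017, 0.0222]
tool_rot: [-0.444, -0.55, -0.444, 0.55]
contact_force: [-3.3, 0.4, 3.8]
gripper_width: 0.095
```

Emit:
{"method": "send_rows", "body": {
  "motion": [
    [[0,0,-0.2,0,0,0],[0,0,-0.2,0,0,0],[0,0,0,0,0,0]]
  ]
}}

```text
time: 38.73
tool_pos: [0.6508, 0.0017, 0.0193]
tool_rot: [-0.444, -0.55, -0.444, 0.55]
contact_force: [-4.8, 1.7, 8.2]
gripper_width: 0.096
```

```bash
python3 st.py; python3 cr.py scene l4 210 310 150 235
python3 - <<'E'
from h import *
a=np.radians(-12.3); u=np.array([-np.sin(a),np.cos(a),0]);w=np.array([np.cos(a),np.sin(a),0])*.0045
b=np.array([.6505,0,.088]); print((proj("scene",[b-u*.055+w,b+u*.055+w,b-u*.055-w,b+u*.055-w])-[210,150])*6)
E
```

```text
t 38.73 tcp [0.6508 0.0017 0.0193] x [-0.0002  0.0002 -1.    ] y [ 0.9776 -0.2104 -0.0003] jawang(from y)deg -102.14597889517552 J [-0.1117  0.2749  1.6759  0.0002  1.191   0.1002] F [-4.7974  1.6676  8.2411] w 0.09635460853882864
scale 6 tcp px in crop [[317.10627692 440.98056192]
 [317.42663734 418.04487157]]
[[181.18878338 319.15064472]
 [448.17337769 326.12042309]
 [182.77047443 305.70466783]
 [447.77879743 312.55748522]]
```

View pics/l4.png

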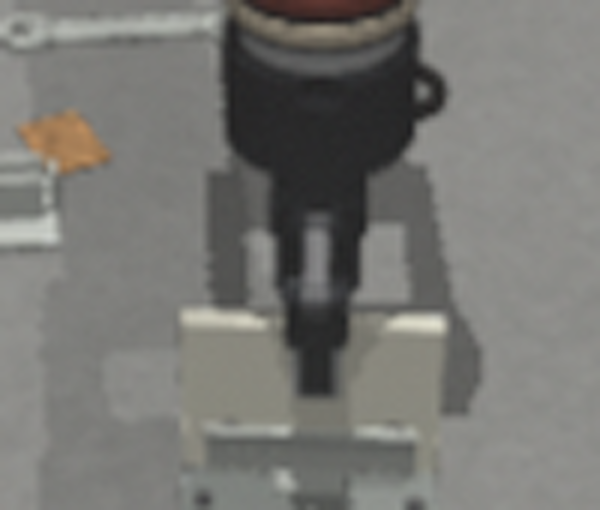

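Emit:
{"method": "send_rows", "body": {
  "motion": [
    [[0,0,-0.2,0,0,0],[0,0,0,0,0,0],[0,0,0,0,0,0]]
  ]
}}

```text
time: 39.03
tool_pos: [0.651, 0.0017, 0.0193]
tool_rot: [-0.444, -0.55, -0.444, 0.55]
contact_force: [-9.9, 2.0, 16.1]
gripper_width: 0.093
```

Emit:
{"method": "send_rows", "body": {
  "motion": [
    [[0,0,-0.2,0,0,0],[0,0,0,0,0,0],[0,0,0,0,0,0]]
  ]
}}

```text
time: 39.28
tool_pos: [0.6512, 0.0016, 0.0193]
tool_rot: [-0.444, -0.55, -0.445, 0.55]
contact_force: [-13.3, 2.4, 26.3]
gripper_width: 0.096
```

Emit:
{"method": "send_rows", "body": {
  "motion": [
    [[0,0,0.4,0,0,0],[0,0,0,0,0,0],[0,0,0,0,0,0]]
  ]
}}

```text
time: 39.53
tool_pos: [0.6505, 0.0018, 0.0194]
tool_rot: [-0.444, -0.55, -0.445, 0.55]
contact_force: [-6.9, 1.9, 10.1]
gripper_width: 0.093
```

Emit:
{"method": "send_rows", "body": {
  "motion": [
    [[0,0,0,0,0,0],[0,0,0,0,0,0],[0,0,0,0,0,0],[0,0,0,0,0,0],[0,0,1,0,0,0],[0,0,2,0,0,0],[0,0,3,0,0,0],[0,0,4,0,0,0],[0,0,4,0,0,0],[0,0,0,0,0,0]]
  ],
  "fingers": 0.4
}}

```text
time: 40.37
tool_pos: [0.6564, 0.0009, 0.1701]
tool_rot: [0.449, 0.555, 0.44, -0.546]
contact_force: [1.4, 0.5, 2.9]
gripper_width: 0.598
```

Emit:
{"method": "send_rows", "body": {
  "motion": [
    [[-3,-2.7,0,0,0,0],[-3,-2.7,0,0,0,0],[-3,-2.7,0,0,0,0],[-3,-2.7,0,0,0,0],[-3,-2.7,0,0,0,0],[-3,-2.7,0,0,0,0],[0,0,0,0,0,0],[0,0,0,0,0,0],[0,0,0,0,0,0]]
  ]
}}

```text
time: 41.12
tool_pos: [0.471, -0.1607, 0.1586]
tool_rot: [0.444, 0.551, 0.444, -0.55]
contact_force: [1.2, 0.5, -0.8]
gripper_width: 0.595
```

```bash
python3 st.py; python3 cr.py scene z1 210 310 150 235; python3 cr.py top z2 80 440 90 270; python3 cr.py top z3 215 305 110 180
python3 - <<'E'
from h import *
a=np.radians(-12.3); u=np.array([-np.sin(a),np.cos(a),0]);w=np.array([np.cos(a),np.sin(a),0])*.0045
b=np.array([.6505,0,.088]); print((proj("top",[b-u*.055,b+u*.055])-[215,110])*6)
for n in("top","scene"):
    manip.grab_frame(n)
    for q in("blade","clip"):
        for r in manip.landmark_of(q,n)[:2]: print(n,q,round(r["confidence"],2),c2w(n,r["centre"]).round(4))
E
```

```text
t 41.12 tcp [ 0.471  -0.1607  0.1586] x [ 0.0015 -0.0003 -1.    ] y [ 0.9774 -0.2113  0.0016] jawang(from y)deg -102.19697254576336 J [-0.4788 -0.2339  1.9455  0.0004  1.4285 -0.2659] F [ 1.1973  0.4542 -0.7827] w 0.5954414822863114
scale 6 tcp px in crop [[-110.07356022  -14.21283712]
 [-112.86414644  -39.5608733 ]]
scale 2.2222222222222223 tcp px in crop [[531.45046115 235.08035114]
 [533.04144702 234.28131932]]
scale 6 tcp px in crop [[624.54027328 514.78072037]
 [628.83070086 512.62443865]]
[[370.89166157 187.50293981]
 [148.73188922 146.1318143 ]]
top blade 0.83 [ 0.6494 -0.0007  0.0074]
top clip 0.72 [0.5375 0.4027 0.0011]
top clip 0.56 [0.6504 0.0027 0.0018]
scene blade 0.75 [ 0.6469 -0.0025  0.0047]
scene clip 0.61 [ 6.479e-01  2.000e-04 -1.200e-03]
```

View pics/z1.png

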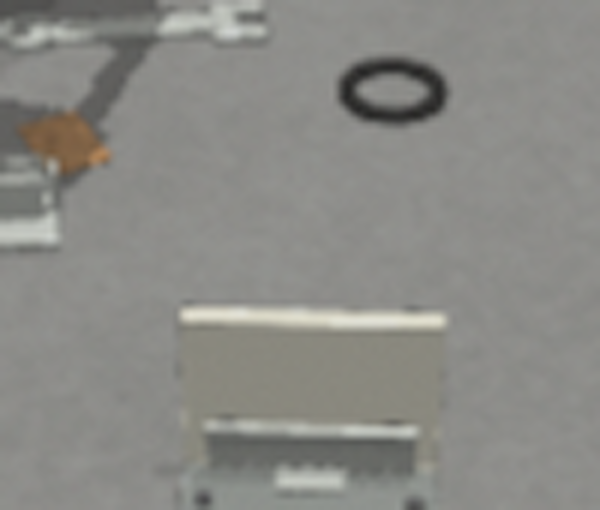

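View pics/z2.png

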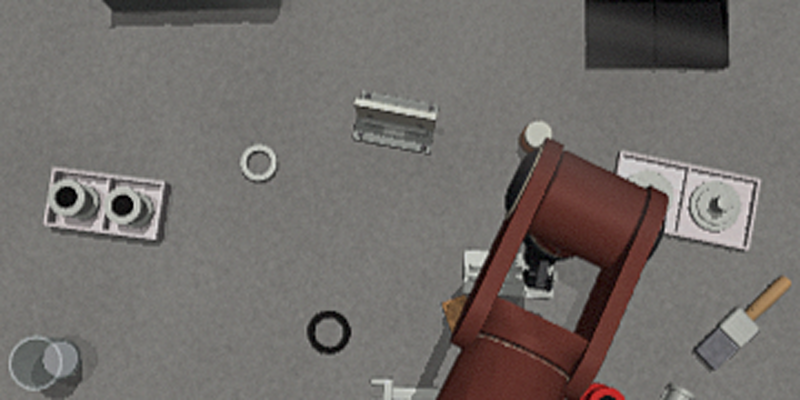

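View pics/z3.png

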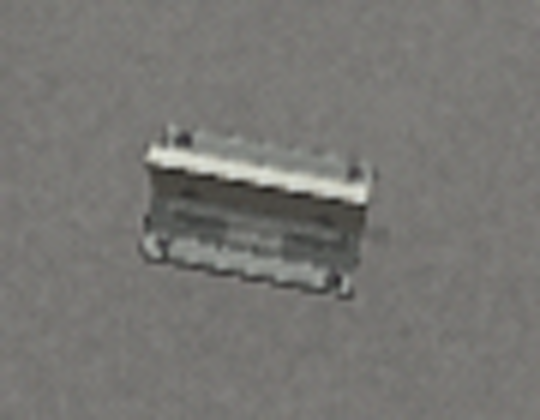

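The final images show the blade seated in the clip, both spools upright in their bays, and the caps as verified earlier. The arm is clear at z = 0.16, so I'm handing in.

Run:
```python
from plant import manip
print(manip.job_done()); s=manip.state(); print(s["time"],s["contact_force"])
```

```text
the job is handed in; nothing more can be done
None
the job is handed in; nothing more can be done
```

The job is handed in after about 42 s of the 112 s allowed. Both spools stand upright in the narrow tray and both caps sit knob up in the wide tray, one per bay. The blade is in the sprung clip, and the arm is clear with the gripper open.

**Last checks**
- **Spools:** in the pictures both were within about 3 mm of their bay centres.
- **Caps:** both were within about 3 mm of their bay centres before I fetched the blade. In the last picture the arm hid most of one cap, but nothing had passed near it since.
- **Blade:** the reported tool height stopped falling while the push rose to 26 N. By my grasp offset that puts the lower edge on the clip base. It looked centred along the jaws and turned about 1.5° from my estimate of the clip's direction.

**What disagreed**
- **Fingertip height:** the fingertips really sat about 30 mm above the reported TCP. My first test closing over a spool missed because of this, and I corrected every height afterwards.
- **Blade lean:** the top camera puts the blade's top edge about 4 mm nearer the robot than expected, which would be about 0.05 rad of lean. The scene camera shows almost none. Both are within the tolerances, but I could not settle which is right.
- **Second spool:** it hung slightly tilted in the gripper, and stood upright once it touched the tray floor and I let go.

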